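# Calibrate the packing bench scale

### The job

Calibrate the bench scale. With the pan empty, take the ball pen from its stand and use its tip to press the small recessed red calibration button on the scale's console all the way in, keeping it in for about a second; then put the pen back in its stand. After that set the larger (500 g) check weight gently upright on the middle of the weighing pan and let go, leaving everything else where it is.

Things in the scene. Friction and masses are not known exactly. Their poses are not given: they have to be found in the camera images.
- scale: Bench scale fixed to the table, light grey, 220 mm deep (x) by 170 mm wide (y), 64 mm high; origin: centre of its underside. Its x axis points from the console (on its -x side, towards the robot) to the pan, y to its left, z up. The console has a level white top 54 mm above the table with a dark display, flat keys and, near its right end (-y), the calibration port. Carries cal_button and weigh_pan.
- port_mouth (a point): Centre of the calibration port at the level of the console's top (does not move with the button), at (-76, -55, 54) mm in the scale's frame. The port is a vertical round hole 12 mm wide, dished to 20 mm at the top by a 4 mm chamfer. The top of the 11 mm red button lies 5 mm below this point when out and 9 mm below it when fully in; too deep and narrow for fingers.
- cal_button (a joint): Travel of the red spring button straight down: 0 = out, 0.004 m = fully in (hard stop). The spring takes about 0.75 N to start and 3.75 N fully in; it springs back out when released. It counts as in from 0.003 m.
- pan_middle (a point): Middle of the top of the steel weighing pan, 64 mm above the table with the pan empty, at (36, 0, 64) mm in the scale's frame. The pan is a level plate, 136 mm (scale x) by 164 mm (scale y), 6 mm thick.
- weigh_pan (a joint): How far the pan has sunk on its load cell spring, in m: 0 = empty, 0.4 mm per newton, so about 0.002 with the 500 g weight on it; stop at 0.007. More than 0.0055 (about 14 N) overloads it.
- pen_stand: Counter-pen stand, fixed to the table: dark steel foot 64 mm square and 12 mm high with an upright black tube on it, 35 mm across, its rim 70 mm above the table. The socket is a funnel, about 27 mm wide at the rim and 10 mm from 14 mm below the rim down to 20 mm above its bottom, tapering to about 3 mm at the bottom. Origin: centre of the underside, z up.
- stand_seat (a point): Bottom of the socket on its axis, 12 mm above the table, where the pen's tip rests.
- ball_pen: White ball pen, 15 g, 145 mm long, 8 to 9 mm thick, standing tip down in the stand at the start, leaning at most about 3 degrees; its top is 157 mm above the table. Its y axis runs along the pen towards the tip (down at the start); the clip at the upper end stands out along its x axis, so grip it across its z axis (level at the start), where it is 8.7 mm thick. The origin lies half way along the pen, beside its centre line, which runs through x = -1.5, z = 4.4 mm.
- pen_tip (a point): The pen's writing tip (about 1 mm wide; the pen is 8 mm thick from 18 mm above it), on the centre line.
- pen_grip (a point): Point on the pen's centre line 103 mm above the tip and 42 mm below the upper end: a good place to grip it.
- weight_500: The larger check weight, 500 g, steel, upright: cylinder 40 mm across and 44 mm high with a neck and a knob, 66 mm high in all. Origin: centre of its underside, z up.
- weight_knob (a point): Centre of the large weight's knob, 58.5 mm above its underside; the knob is 23 mm across and 7 mm high at that width (55 to 62 mm above the underside), on a neck 13 mm thick.
- weight_200: The smaller check weight, 200 g, same shape, 30 mm across and 49 mm high, beside the large one; stays where it is. Origin: centre of its underside.
- carton_a: Packed tea carton, black and gold, 78 x 117 x 58 mm high, lying to the left of the scale; stays where it is. Origin: centre of its underside. Behind it, and behind the scale to the left, stands a wall of stacked cartons 0.6 m high, whose front face runs from about (0.64, 0.10) to (0.76, 0.60) in the world's x, y: keep the arm clear of it.
Not all that is in view belongs to the job. What is shaped like the pen_stand but turquoise is not meant.

How it is judged:
By the outcome, as a careful person would: the job done as asked, in the order asked, and still so for the second after the job is handed in, with the robot touching nothing.
It also fails if it takes over 72 s, if anything falls off the work surface, if the arm or the gripper's body presses on something with over 40 N, if the wrist force passes 120 N, or if a joint passes its speed limit or range.

### The arm

A 7-joint arm with a two-finger parallel gripper is mounted at the origin on a cart in front of the work surface, level with it; the furniture and walls round the work are solid. World frame = base frame: x ahead of the robot, y to its left, z up, the work surface at z = 0. Lengths are in m, angles in rad, forces in N, time in s.
With the tool pointing down it reaches from about 0.4 to 0.875 m from the base axis. Payload 19.3 kg.
Tool frame: the origin (TCP) lies at the very end of the fingers, on their centre line; the grasp point (between the pads) lies 19 mm behind it (ctrl.grip_depth is the distance from the TCP to the grasp point, in m); z points along the fingers, y is the direction in which the jaws open and shut (so a half turn about z gives the same grasp; the last joint's range is limited). The gripper opens to 85 mm and grips with 20 to 120 N. Pads are 22 mm wide; open, the fingers measure 114 mm over their backs; the gripper's body (76 mm by 85 mm) begins 54 mm behind the grasp point. The pads swing forward as they close: fully open they stand 13 mm farther back than shut.
Start: joints at [1.111, 0.521, -0.036, 1.599, 0.021, 1.021, -0.113], TCP at [0.237, -0.578, 0.231] pointing down, gripper open.
Joint ranges: [-2.91, 2.91], [-0.3, 2.13], [-1.5, 1.42], [0.17, 2.43], [-1.26, 4.41], [0.16, 1.93], [-2.52, 2.52]. Speed limits (rad/s): [1.89, 1.89, 2.39, 2.39, 3.01, 3.01, 3.01].

### API

Orientations are given as a unit quaternion [x, y, z, w].
In Python, from bench import ctrl gives the robot as it stands.
- The arm moves only by the tool step_arm, never from a script. Its argument "commands" is a list that holds one entry, the list of rows, each a list of 7 numbers: the shift along the tool's x, y, z in m, then the turn, a rotation vector about the tool's x, y, z in rad, then the opening, from -1 (shut) to 1 (fully open). A call has 1 to 12 rows; each row is the pose to reach, as a shift and turn from the pose commanded when the call began, along the tool's axes at that moment; what a row does not reach only later rows make up. A row lasts 1/10 s, in which the tool goes at most 50 mm and 8.59 degrees, less where a joint would pass 70% of its speed; a pose out of reach is approached as far as the arm can. A call with a gripper value outside its range is refused whole. The fingers move at their own pace and stop on an object; the grip force is fixed at half the most. Time passes only in rows, so rows that repeat a pose let the fingers close. It gives the time, the measured TCP pose, the force and the opening at its end, in the units of the state.
- ctrl.observe(): the state, without advancing time (a new reading comes with each control period).
- ctrl.camera(name): name is "scene" or "top"; returns a dict with "img" (480x640x3 uint8, red, green, blue), "intrinsics" (3x3 intrinsics, pixels), "k1" (the pictures are not rectified: a ray, as slopes to the right and down, at radius r is drawn at 1 + k1 r^2 times it, then the intrinsics apply), "R" (3x3) and "t" (3): a world point X has camera coordinates R X + t. Camera axes: x right, y down, z forward; pixel columns grow to the right and rows downward; lengths in m; the calibration is good to about 2 mm. A picture is of the moment at which its call begins. There is no depth.
- ctrl.close_job(): hands the job in, once; it reports no verdict.
Trained networks look in a picture, given as the dict that the camera call returned (one of the last four; its "shot" number tells which), for a name from the list of things; names that differ only in an ending like _2 or _b are one class to them, and where a whole thing is asked for, a point or a joint stands for the part that bears it (a point fixed in the world has none). Each returns a list of dicts, best first, with "confidence" (0 to 1); they miss things now and then, are a little off and sometimes report something else, mostly with a low value. They report only what shows in the picture. A call takes as long as a camera call. They do not tell look-alikes from the thing itself.
- ctrl.recognise(name, picture): "uv" ([column, row] in pixels, amid what is visible of it).
- ctrl.place_of(name, picture): "uv" ([column, row] in pixels: a listed point, or the origin of a listed thing).
The state is a dict: "time": time; "joints": joint angles; "joint_vel": joint speeds; "tau": joint torques, N m; "tool_pos": TCP position; "eef_rot": TCP orientation; "ft_force": force on the tool from outside, world axes, zero at the start; "torque": the same for the moment, N m; "opening": opening from 0.0 (shut) to 1.0 (fully open).
Only numpy, scipy, OpenCV 4.12 (cv2) and the standard library are available. Lean on these libraries where they do the work, as an engineer would, in place of code of your own. Each camera call takes 0.05 s, during which the arm holds its last target.

## Working session

There is one attempt and no reset: what is moved stays moved. The work goes in short steps, Python scripts to look and compute and a tool call to move; the robot and the scene stay as the last step left them, time stands still between calls to the robot, and variables do not carry over. Pictures are saved under pics/ and viewed, and the job is handed in when it is done.

Besides the shell and the picture viewer there is one more tool, called after "Emit:" by a JSON object that holds its "fn" and its "kwargs". step_arm: Moves the arm, as the interface text tells. Its arguments: {"type":"object","properties":{"commands":{"type":"array","items":{"type":"array","items":{"type":"array","items":{"type":"number"}}}}},"required":["commands"]}

```bash
ls; mkdir -p pics; cat > h.py <<'E'
import numpy as np, cv2
from bench import ctrl
def ray(c,uv):
    K=np.array(c["intrinsics"]);k1=c["k1"]
    p=np.array([(uv[0]-K[0,2])/K[0,0],(uv[1]-K[1,2])/K[1,1]])
    s=p.copy()
    for _ in range(50): s=p/(1+k1*(s@s))
    R=np.array(c["R"]);t=np.array(c["t"])
    d=R.T@np.array([s[0],s[1],1.]);return -R.T@t,d/np.linalg.norm(d)
def proj(c,X):
    K=np.array(c["intrinsics"]);X=np.asarray(X,float)
    p=np.array(c["R"])@X+np.array(c["t"]);s=p[:2]/p[2];s=s*(1+c["k1"]*(s@s))
    return np.array([K[0,0]*s[0]+K[0,2],K[1,1]*s[1]+K[1,2]])
def tri(c1,u1,c2,u2):
    a,d=ray(c1,u1);b,e=ray(c2,u2)
    A=np.stack([d,-e],1);s=np.linalg.lstsq(A,b-a,rcond=None)[0]
    p=a+s[0]*d;q=b+s[1]*e
    return (p+q)/2,np.linalg.norm(p-q)
def atz(c,uv,z):
    a,d=ray(c,uv);return a+d*(z-a[2])/d[2]
def save(c,n): cv2.imwrite("pics/"+n,cv2.cvtColor(c["img"],cv2.COLOR_RGB2BGR))
E
python3 - <<'E'
from h import *
import pickle
print(ctrl.observe())
S=ctrl.camera("scene");T=ctrl.camera("top")
save(S,"s0.png");save(T,"t0.png")
pickle.dump((S,T),open("c0.pkl","wb"))
for n,c in(("S",S),("T",T)):
    print(n,c["intrinsics"],c["k1"],-np.array(c["R"]).T@c["t"])
for nm in ["scale","port_mouth","cal_button","pan_middle","pen_stand","stand_seat","ball_pen","pen_tip","pen_grip","weight_500","weight_knob","weight_200","carton_a"]:
    for n,c in(("S",S),("T",T)):
        print(nm,n,[(np.round(r["uv"],1).tolist(),round(r["confidence"],2)) for r in ctrl.place_of(nm,c)][:4])
E
```

```text
pics
{'time': 0.0, 'joints': array([ 1.11082231,  0.52200834, -0.03632716,  1.60001417,  0.02118803,
        1.02109765, -0.11277165]), 'joint_vel': array([ 1.16975485e-03, -5.99505035e-04, -1.03364184e-03,  1.25645925e-03,
       -5.97747940e-04, -1.09976606e-03,  4.88599536e-05]), 'tau': array([ 4.99409780e-04, -9.27107263e+01,  1.98018260e+00, -3.69946754e+01,
        1.80492376e-02,  8.05686781e-03,  5.52433073e-05]), 'tool_pos': array([ 0.23732491, -0.5778174 ,  0.23072706]), 'eef_rot': array([ 9.81068233e-01,  1.93661550e-01, -1.45735981e-04, -5.52589071e-04]), 'ft_force': array([0.40313542, 0.8715939 , 0.34426963]), 'torque': array([ 0.05635894, -0.01345763, -0.02702956]), 'opening': 1.003337233982457}
S [[539.24686316   0.         327.44363492]
 [  0.         539.24686316 241.81792028]
 [  0.           0.           1.        ]] -0.12881980170422194 [-0.50840785 -0.51697453  1.49529925]
T [[461.42772441   0.         320.15420556]
 [  0.         461.42772441 240.86516517]
 [  0.           0.           1.        ]] -0.007664064356161336 [0.37097343 0.15376612 1.3547638 ]
scale S [([389.0, 275.5], 0.79)]
scale T [([379.3, 228.3], 0.75)]
port_mouth S [([395.3, 283.7], 0.56)]
port_mouth T [([405.7, 247.6], 0.96)]Traceback (most recent call last):
  File "<stdin>", line 11, in <module>
ValueError: it knows: ball_pen, carton, pan_middle, pen_grip, pen_stand, pen_tip, port_mouth, scale, stand_seat, weight, weight_knob
```

```bash
python3 - <<'E'
from h import *
import pickle
S=ctrl.camera("scene");T=ctrl.camera("top")
pickle.dump((S,T),open("c0.pkl","wb"))
for nm in ["scale","port_mouth","pan_middle","pen_stand","stand_seat","ball_pen","pen_tip","pen_grip","weight","weight_knob","carton"]:
    R={}
    for n,c in(("S",S),("T",T)):
        R[n]=ctrl.place_of(nm,c)[:4]
        print(nm,n,[(np.round(r["uv"],1).tolist(),round(r["confidence"],2)) for r in R[n]])
    for a in R["S"]:
        for b in R["T"]:
            p,e=tri(S,a["uv"],T,b["uv"])
            if e<.015: print("    ",p.round(4),e.round(4))
E
```

```text
scale S [([386.3, 275.2], 0.81)]
scale T [([381.0, 229.5], 0.73)]
     [ 0.538  -0.0684 -0.0068] 0.0006
port_mouth S [([392.0, 285.4], 0.79), ([318.6, 226.2], 0.22)]
port_mouth T [([405.1, 248.3], 0.65)]
     [ 0.4742 -0.124   0.0501] 0.0065
pan_middle S []
pan_middle T [([388.8, 208.6], 0.93)]
pen_stand S [([343.3, 306.9], 0.75), ([317.9, 255.9], 0.58), ([232.2, 194.8], 0.56)]
pen_stand T [([365.8, 293.9], 0.94), ([297.4, 251.4], 0.73), ([145.5, 226.5], 0.71)]
     [ 0.3456 -0.0152 -0.0007] 0.0063
     [0.4762 0.1787 0.002 ] 0.0068
     [0.5488 0.6223 0.0152] 0.0038
stand_seat S [([344.3, 301.5], 0.7), ([317.2, 258.8], 0.58)]
stand_seat T [([296.9, 249.5], 0.92), ([363.8, 291.7], 0.73)]
     [ 0.3542 -0.0099  0.0155] 0.0001
     [ 0.4821  0.183  -0.0232] 0.0011
ball_pen S [([312.0, 232.4], 0.63), ([310.7, 237.1], 0.56)]
ball_pen T [([297.9, 252.9], 0.48), ([295.2, 249.9], 0.45)]
     [0.4577 0.179  0.1469] 0.0046
     [0.4669 0.1861 0.1337] 0.0039
     [0.4577 0.1818 0.1217] 0.0104
     [0.4671 0.189  0.1079] 0.0098
pen_tip S []
pen_tip T []
pen_grip S [([314.1, 234.9], 0.43)]
pen_grip T [([300.1, 252.4], 0.73), ([293.1, 246.6], 0.49)]
     [0.46   0.1731 0.1355] 0.0038
     [0.4798 0.1903 0.1054] 0.0014
weight S [([449.5, 312.9], 0.59)]
weight T [([470.0, 215.3], 0.6), ([470.8, 241.3], 0.51)]
     [ 0.4961 -0.3262  0.0197] 0.0042
weight_knob S [([456.2, 307.7], 0.49)]
weight_knob T [([474.7, 240.2], 0.55)]
     [ 0.5014 -0.3346  0.0461] 0.0109
carton S [([319.7, 223.4], 0.55)]
carton T []
```

View pics/s0.png

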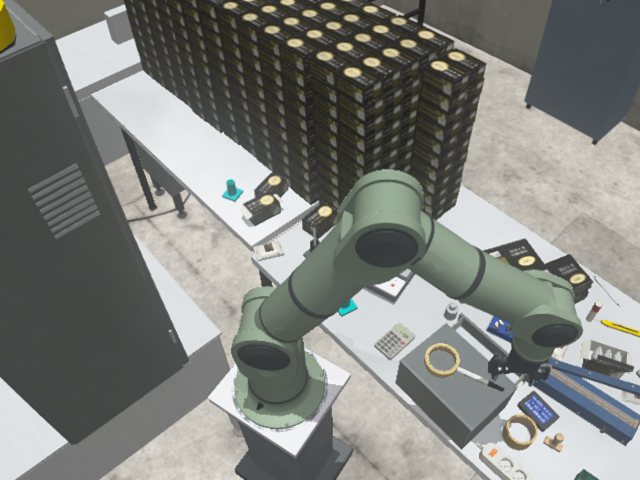

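View pics/t0.png

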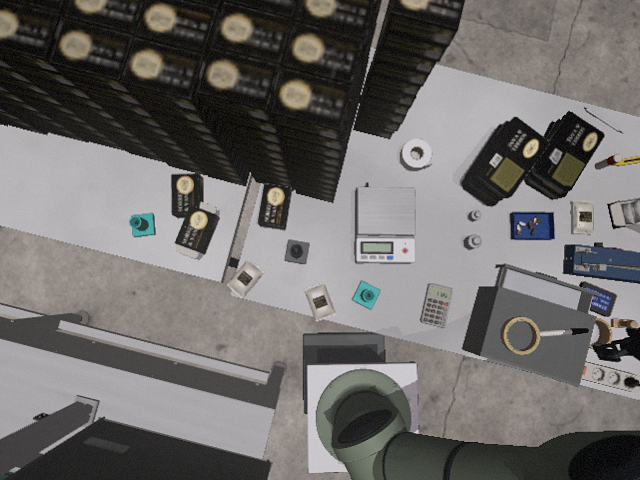

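```bash
python3 - <<'E'
from h import *
import pickle
S,T=pickle.load(open("c0.pkl","rb"))
def crop(c,x0,y0,w,h,f,n):
    im=cv2.cvtColor(c["img"][y0:y0+h,x0:x0+w],cv2.COLOR_RGB2BGR)
    cv2.imwrite("pics/"+n,cv2.resize(im,None,fx=f,fy=f,interpolation=cv2.INTER_CUBIC))
crop(T,220,170,130,100,6,"t0a.png")
crop(T,345,180,145,100,5.5,"t0b.png")
crop(S,230,180,240,180,3.3,"s0a.png")
E
```

```text
(no output)
```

View pics/t0a.png

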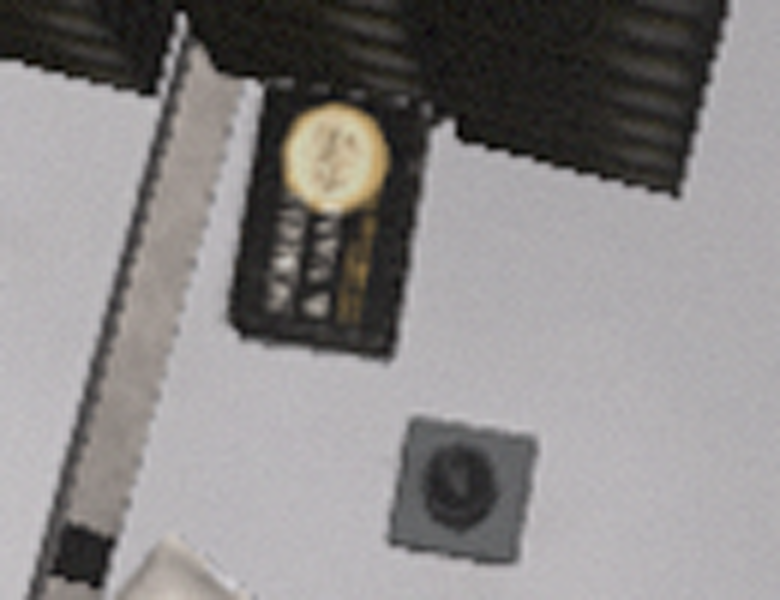

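View pics/t0b.png

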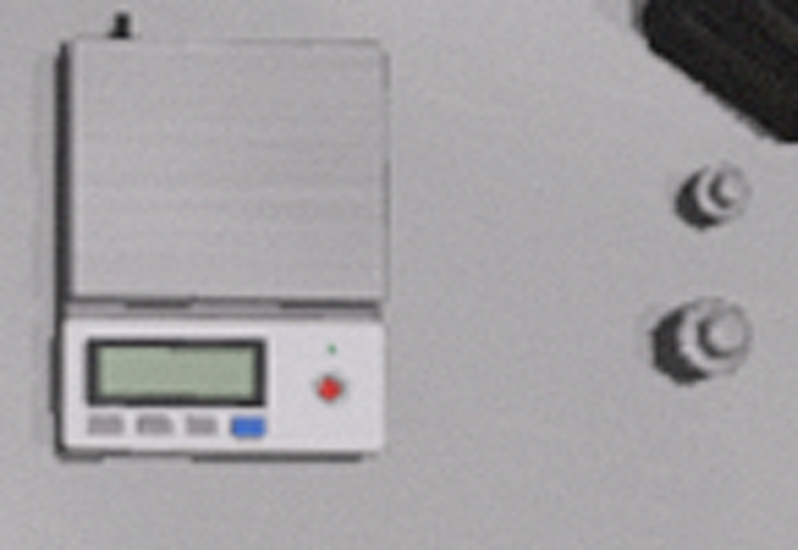

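View pics/s0a.png

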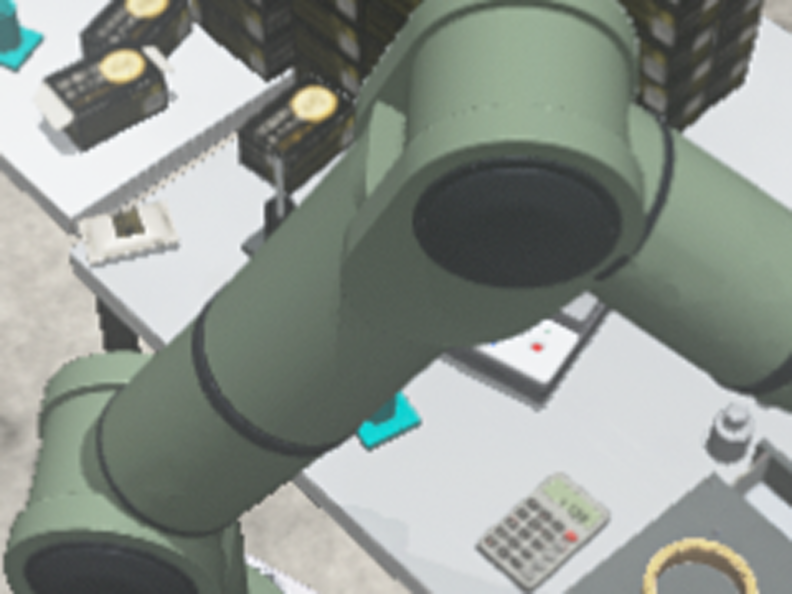

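```bash
cat >> h.py <<'E'
from scipy.spatial.transform import Rotation as Rt
def plan(pos,yaw=None,R=None):
    """target TCP pos; yaw = direction of tool x in world (rad), tool down"""
    o=ctrl.observe();R0=Rt.from_quat(o["eef_rot"]);p0=np.array(o["tool_pos"])
    d=R0.inv().apply(np.array(pos)-p0)
    if yaw is None and R is None: r=np.zeros(3)
    else:
        if R is None:
            R=Rt.from_matrix(np.array([[np.cos(yaw),np.sin(yaw),0],[np.sin(yaw),-np.cos(yaw),0],[0,0,-1]]))
        r=(R0.inv()*R).as_rotvec()
    print("shift",d.round(4),"rotvec",r.round(4),"deg",np.degrees(np.linalg.norm(r)).round(1))
E
python3 - <<'E'
from h import *
o=ctrl.observe();print(Rt.from_quat(o["eef_rot"]).as_matrix().round(3))
plan([0.35,-0.55,0.40],0.0)
plan([0.55,-0.5,0.35],0.0)
import pickle
S,T=pickle.load(open("c0.pkl","rb"))
# grey box top estimate
for n,uv in (("boxL",(497,265)),("box",(590,275))): print(n,atz(T,uv,0.1))
E
```

```text
[[ 0.925  0.38  -0.   ]
 [ 0.38  -0.925  0.   ]
 [ 0.    -0.    -1.   ]]
shift [ 0.1148  0.0167 -0.1687] rotvec [-0.      0.      0.3898] deg 22.3
shift [ 0.3188  0.0465 -0.1187] rotvec [-0.      0.      0.3898] deg 22.3
boxL [ 0.42362296 -0.36903177  0.1       ]
box [ 0.39307456 -0.62855618  0.1       ]
```

Emit:
{"fn": "step_arm", "kwargs": {"commands": [[[0, 0, -0.05, 0, 0, 0, 1], [0.03, 0, -0.1, 0, 0, 0.1, 1], [0.07, 0.01, -0.13, 0, 0, 0.2, 1], [0.115, 0.015, -0.15, 0, 0, 0.3, 1], [0.16, 0.025, -0.15, 0, 0, 0.39, 1], [0.205, 0.03, -0.15, 0, 0, 0.39, 1], [0.25, 0.035, -0.15, 0, 0, 0.39, 1], [0.29, 0.04, -0.15, 0, 0, 0.39, 1], [0.32, 0.045, -0.14, 0, 0, 0.39, 1], [0.32, 0.045, -0.14, 0, 0, 0.39, 1], [0.32, 0.045, -0.14, 0, 0, 0.39, 1]]]}}

```text
time: 2.6
tool_pos: [0.551, -0.4978, 0.3705]
eef_rot: [1.0, 0.0, -0.001, -0.0]
ft_force: [0.1, -1.2, -0.3]
opening: 1.003
```

```bash
python3 - <<'E'
from h import *
import pickle
S=ctrl.camera("scene");T=ctrl.camera("top")
pickle.dump((S,T),open("c1.pkl","wb"))
save(S,"s1.png")
for nm in ["scale","port_mouth","pan_middle","pen_stand","stand_seat","ball_pen","pen_tip","pen_grip","weight","weight_knob"]:
    R={}
    for n,c in(("S",S),("T",T)):
        R[n]=ctrl.place_of(nm,c)[:4]
        print(nm,n,[(np.round(r["uv"],1).tolist(),round(r["confidence"],2)) for r in R[n]])
    for a in R["S"]:
        for b in R["T"]:
            p,e=tri(S,a["uv"],T,b["uv"])
            if e<.012: print("    ",p.round(4),e.round(4))
E
```

```text
scale S [([387.4, 274.5], 0.72)]
scale T [([382.8, 226.8], 0.91), ([479.1, 241.7], 0.42)]
     [ 0.5445 -0.072  -0.0066] 0.0044
port_mouth S [([391.8, 286.1], 0.93)]
port_mouth T [([403.0, 250.7], 0.84)]
     [ 0.47   -0.1214  0.0477] 0.0013
pan_middle S [([395.5, 251.0], 0.84)]
pan_middle T [([387.3, 209.8], 0.72)]
     [ 0.5823 -0.0727  0.0829] 0.0001
pen_stand S [([345.7, 306.6], 0.84), ([230.2, 194.4], 0.77), ([317.8, 253.7], 0.56)]
pen_stand T [([146.0, 228.5], 0.82), ([365.5, 296.6], 0.6), ([298.1, 249.7], 0.58)]
     [ 0.3421 -0.0186  0.0067] 0.0073
     [0.5399 0.6195 0.026 ] 0.0095
     [0.479  0.1782 0.0121] 0.0025
stand_seat S [([343.7, 304.3], 0.89), ([231.7, 188.8], 0.52), ([317.5, 254.5], 0.48)]
stand_seat T [([144.2, 221.0], 0.8), ([364.2, 291.0], 0.78), ([296.7, 250.4], 0.58)]
     [ 3.543e-01 -1.090e-02  1.000e-04] 0.0055
     [0.4785 0.1811 0.006 ] 0.0056
ball_pen S [([316.1, 236.4], 0.42)]
ball_pen T [([298.1, 250.8], 0.5)]
     [0.4681 0.1756 0.1179] 0.004
pen_tip S []
pen_tip T [([296.6, 248.3], 0.4), ([404.5, 250.3], 0.16)]
pen_grip S [([312.9, 232.3], 0.59)]
pen_grip T [([378.7, 227.8], 0.51), ([297.6, 247.6], 0.45)]
     [0.4712 0.1819 0.133 ] 0.0096
weight S [([463.6, 301.0], 0.55), ([447.1, 312.9], 0.51)]
weight T [([470.3, 241.3], 0.52), ([471.4, 219.0], 0.51)]
     [ 0.568  -0.341   0.0063] 0.008
     [ 0.494  -0.3217  0.0206] 0.0105
weight_knob S [([454.3, 306.8], 0.5)]
weight_knob T [([479.0, 239.9], 0.56)]
     [ 0.4961 -0.3349  0.0623] 0.0035
```

View pics/s1.png

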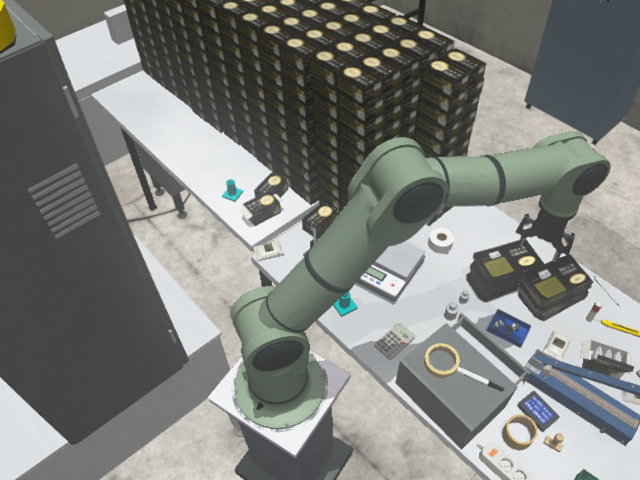

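```bash
cat >> h.py <<'E'
def crop(c,x0,y0,w,h,f,n,grid=10):
    im=cv2.cvtColor(c["img"][y0:y0+h,x0:x0+w],cv2.COLOR_RGB2BGR)
    im=cv2.resize(im,None,fx=f,fy=f,interpolation=cv2.INTER_CUBIC)
    for x in range(-(-x0//grid)*grid,x0+w,grid):
        X=int((x-x0+.5)*f);cv2.line(im,(X,0),(X,5),(0,0,255),1);cv2.putText(im,str(x),(X-10,16),0,.4,(0,0,255),1)
    for y in range(-(-y0//grid)*grid,y0+h,grid):
        Y=int((y-y0+.5)*f);cv2.line(im,(0,Y),(5,Y),(0,0,255),1);cv2.putText(im,str(y),(7,Y+4),0,.4,(0,0,255),1)
    cv2.imwrite("pics/"+n,im)
E
python3 - <<'E'
from h import *
import pickle
S,T=pickle.load(open("c1.pkl","rb"))
crop(S,290,215,60,60,10,"s1a.png")
crop(T,270,225,60,50,12,"t1a.png")
def red(c,x0,x1,y0,y1):
    im=c["img"].astype(float);w=np.clip(im[...,0]-np.maximum(im[...,1],im[...,2])-40,0,None)
    m=np.zeros_like(w);m[y0:y1,x0:x1]=w[y0:y1,x0:x1]
    ys,xs=np.mgrid[0:480,0:640];return np.array([(m*xs).sum(),(m*ys).sum()])/m.sum(),(m>0).sum()
a=red(S,380,405,275,295);b=red(T,395,412,242,258);print(a,b)
print(tri(S,a[0],T,b[0]),atz(T,b[0],.05),atz(S,a[0],.05))
E
```

```text
(array([392.22222222, 284.77777778]), np.int64(8)) (array([404.43411928, 250.33287101]), np.int64(13))
(array([ 0.4698813 , -0.12301541,  0.05674587]), np.float64(0.0001968983087990928)) [ 0.47045768 -0.12453359  0.05      ] [ 0.47439402 -0.1210984   0.05      ]
```

View pics/s1a.png

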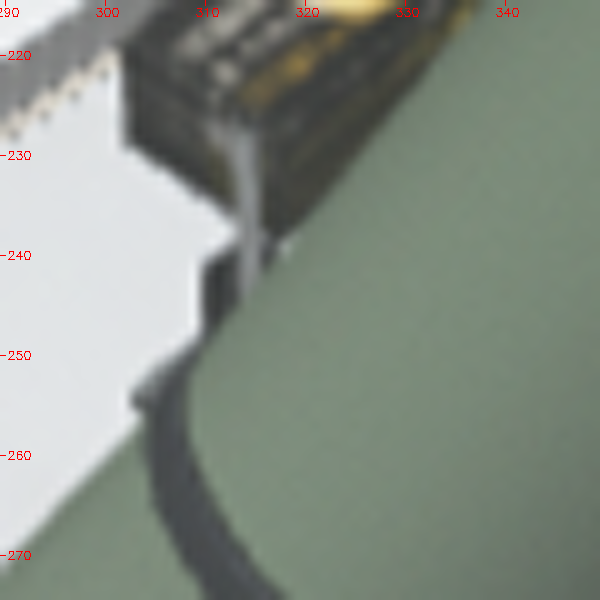

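View pics/t1a.png

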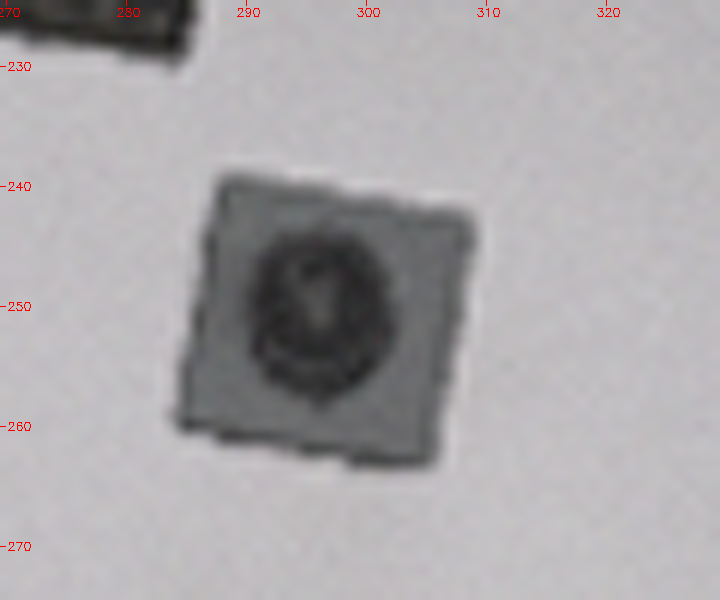

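```bash
python3 - <<'E'
from h import *
import pickle
def avg(n,k):
    c=None;a=0
    for i in range(k):
        c=ctrl.camera(n);a=a+c["img"].astype(float)
    c["img"]=a/k;return c
T=avg("top",10);S=avg("scene",8)
pickle.dump((S,T),open("c1a.pkl","wb"))
pts=np.array([(288,239.3),(309,242.3),(305.5,263.5),(284,260.3)])
P=np.array([atz(T,p,.012) for p in pts]);print(P.round(4),P.mean(0))
print([np.linalg.norm(P[i]-P[i-1]).round(4) for i in range(4)])
b=P.mean(0)
for z in(.012,.07,.115,.157): print(z,proj(T,[b[0],b[1],z]),proj(S,[b[0],b[1],z]))
def big(c,x0,y0,w,h,f,n,g=2):
    im=np.clip(c["img"],0,255);q=im[y0:y0+h,x0:x0+w]
    q=(q-q.min())/(q.max()-q.min())*255
    q=cv2.resize(q.astype(np.uint8)[...,::-1],None,fx=f,fy=f,interpolation=cv2.INTER_NEAREST)
    for x in range(x0,x0+w,5): cv2.putText(q,str(x),(int((x-x0+.5)*f)-8,12),0,.4,(0,0,255),1)
    for y in range(y0,y0+h,5): cv2.putText(q,str(y),(0,int((y-y0+.5)*f)+4),0,.4,(0,0,255),1)
    cv2.imwrite("pics/"+n,q)
big(T,284,237,26,26,22,"t1b.png")
big(S,300,218,30,30,20,"s1b.png")
E
```

```text
[[0.509  0.2084 0.012 ]
 [0.4997 0.1472 0.012 ]
 [0.4378 0.1579 0.012 ]
 [0.4478 0.2203 0.012 ]] [0.47357279 0.18345438 0.012     ]
[np.float64(0.0624), np.float64(0.0619), np.float64(0.0628), np.float64(0.0632)]
0.012 [296.63239942 251.32565609] [315.36127798 254.14729944]
0.07 [296.16107223 249.74586512] [314.87642177 243.58636499]
0.115 [295.76523492 248.41908706] [314.4850301  235.04126197]
0.157 [295.36916106 247.09150382] [314.10712631 226.77358509]
```

View pics/t1b.png

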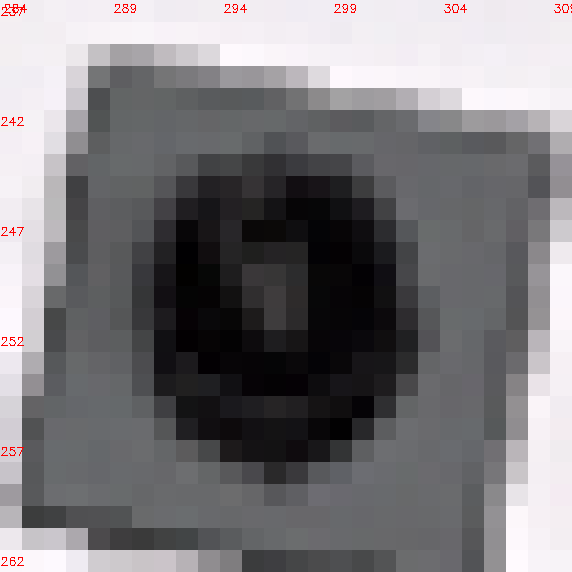

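View pics/s1b.png

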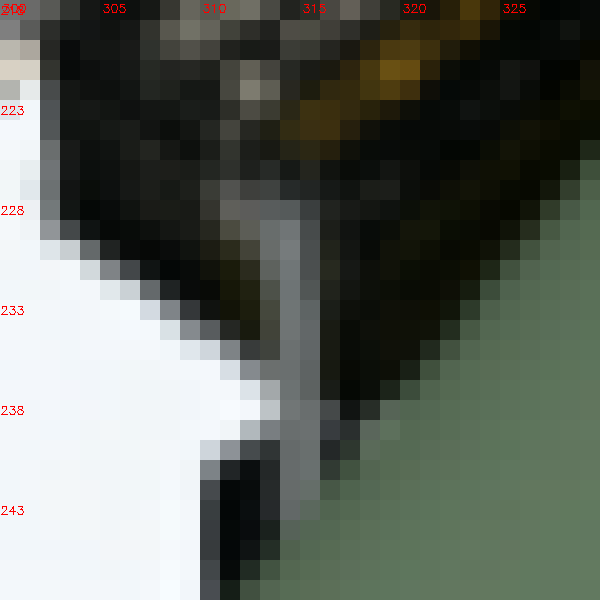

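```bash
python3 - <<'E'
from h import *
import pickle
S,T=pickle.load(open("c1a.pkl","rb"))
b=np.array([.4736,.1835])
print(proj(T,[*b,.157]),proj(S,[*b,.157]))
for th in range(0,360,20):
    u=np.array([np.cos(np.radians(th)),np.sin(np.radians(th))])*.0065
    print(th,[(proj(c,[*(b+u),z])-proj(c,[*b,z])).round(1).tolist() for c in (T,S) for z in(.15,)], )
q=S["img"][224:240,306:320].mean(2).round().astype(int);print(q)
q=T["img"][243:256,289:302].round().astype(int);print(q.mean(2).astype(int));print((q[...,0]-q[...,2]))
q=S["img"][224:240,306:320].round().astype(int);print((q[...,0]-q[...,2]))
E
```

```text
[295.35153848 247.08125258] [314.10024724 226.76306246]
0 [[-0.0, -2.5], [1.1, -1.2]]
20 [[-0.9, -2.3], [0.5, -1.4]]
40 [[-1.6, -1.9], [-0.2, -1.4]]
60 [[-2.2, -1.2], [-0.9, -1.3]]
80 [[-2.5, -0.4], [-1.4, -1.0]]
100 [[-2.4, 0.5], [-1.8, -0.5]]
120 [[-2.1, 1.3], [-1.9, -0.1]]
140 [[-1.6, 1.9], [-1.9, 0.4]]
160 [[-0.8, 2.3], [-1.6, 0.9]]
180 [[0.0, 2.5], [-1.1, 1.2]]
200 [[0.9, 2.3], [-0.5, 1.4]]
220 [[1.6, 1.9], [0.2, 1.4]]
240 [[2.2, 1.2], [0.9, 1.3]]
260 [[2.5, 0.4], [1.4, 1.0]]
280 [[2.4, -0.5], [1.8, 0.5]]
300 [[2.1, -1.3], [1.9, 0.1]]
320 [[1.6, -1.9], [1.9, -0.4]]
340 [[0.8, -2.3], [1.6, -0.9]]
[[ 76  71  67  71  83 103  83  77  84  86  86  77  68  65]
 [ 76  82  73  68  77  92  77  74  80  81  77  68  65  64]
 [ 73  77  77  76  83  90  79  85  74  82  70  65  66  71]
 [ 74  77  74  78  97 113 100 102  86  82  74  70  76  77]
 [ 70  76  76  75  92 122 120 120 118  99  80  75  72  69]
 [ 65  68  72  75  83 107 120 131 137 108  77  70  65  66]
 [ 65  63  66  70  75  84 101 130 141 110  80  71  64  68]
 [106  70  62  64  68  73  84 123 138 111  83  73  67  68]
 [200 129  81  65  6
[... 1960 characters left out ...]
2   2   2   3   3   1  -3  -4  -2   1   0   2   0]
 [  0   0   1   1   5   8   4  -3  -5  -3   2   1   0   2]
 [ -1   0  -1   1   6  10   8  -1  -5  -2   5   1   1   6]
 [ -4  -2  -1   0   3  10   9   0  -4  -2   5   1   2   5]
 [ -8  -5  -3  -1   2   9  10   3  -5  -3   4   1   2   4]
 [ -5 -10  -6  -3   1   7  10   5  -4  -4   2   1   2   4]
 [ -6  -5  -8  -6  -4   2   7   5  -3  -4   4   2   2   5]
 [ -5  -5  -5  -8  -8  -6  -2   2  -3  -4   4   1   3   5]
 [ -4  -5  -5  -5  -5  -9  -6  -2  -4  -4   4   2   3   4]
 [ -4  -5  -5  -5  -5  -5  -9  -5  -4  -2   1   1   2   1]
 [ -5  -5  -5  -5  -5  -5  -5  -7  -4  -3  -3  -2   0  -1]
 [ -5  -4  -5  -5  -5  -6  -8  -6  -3  -3  -5  -4   0   1]]
```

```bash
python3 - <<'E'
from h import *
import pickle
S,T=pickle.load(open("c1a.pkl","rb"))
for c in(S,T): c["img"]=c["img"].round().astype(np.uint8)
crop(T,350,175,80,95,8,"t1c.png")
crop(T,455,195,40,60,10,"t1d.png")
crop(S,430,280,50,45,12,"s1d.png")
E
```

```text
(no output)
```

View pics/t1c.png

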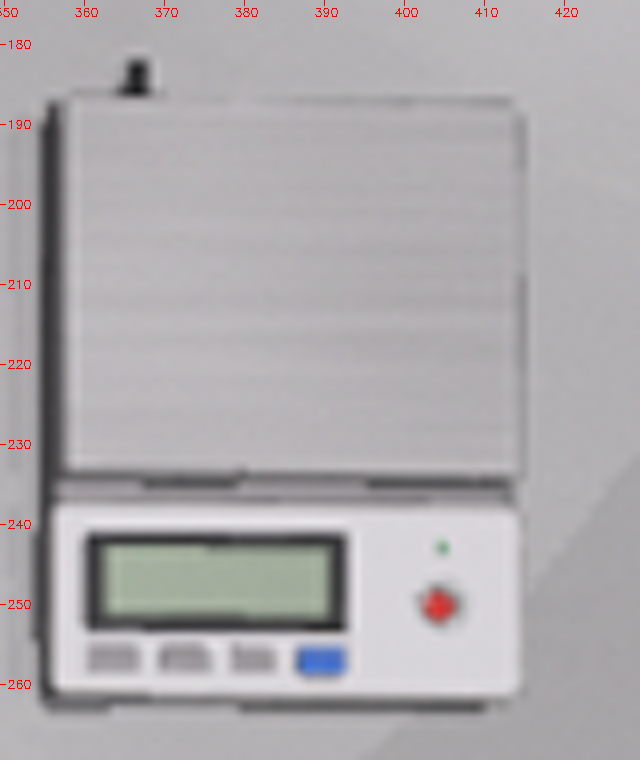

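View pics/t1d.png

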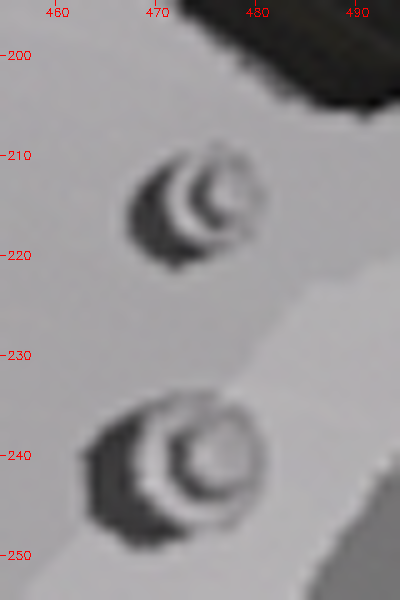

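View pics/s1d.png

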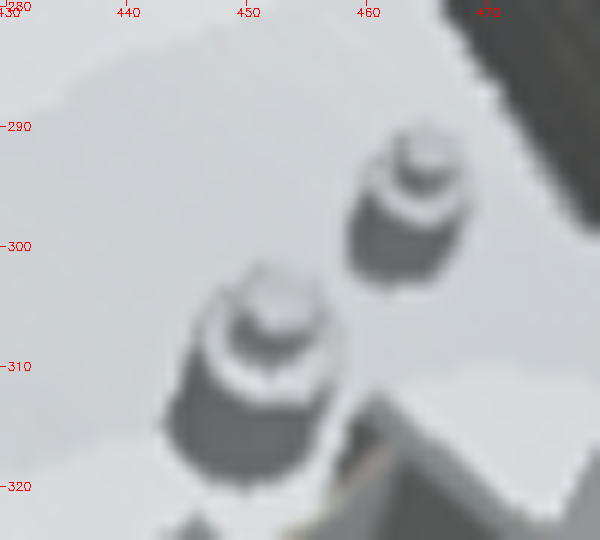

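```bash
python3 - <<'E'
from h import *
import pickle
S,T=pickle.load(open("c1a.pkl","rb"))
pan=np.array([atz(T,p,.064) for p in [(357.5,187),(413.8,187),(413.8,234.3),(357.3,233.8)]]);print(pan.round(4));m=pan.mean(0);print("pan",m)
print([np.linalg.norm(pan[i]-pan[i-1]).round(4) for i in range(4)])
xa=(pan[0]+pan[1]-pan[2]-pan[3])[:2];ya=(pan[0]+pan[3]-pan[1]-pan[2])[:2]
print("yaw",np.degrees(np.arctan2(xa[1],xa[0])),np.degrees(np.arctan2(-ya[0],ya[1])))
yaw=np.arctan2(-ya[0],ya[1]); R=np.array([[np.cos(yaw),-np.sin(yaw)],[np.sin(yaw),np.cos(yaw)]])
print("port from pan",m[:2]+R@[-.112,-.055], "port T", atz(T,(404.6,250),.054),"port S",atz(S,(392.2,284.8),.05))
print("knob",tri(S,(452.5,304.3),T,(476.7,240)),atz(T,(476.7,240),.066),atz(S,(452.5,304.3),.066))
print("w200",tri(S,(465,292.3),T,(477.3,214)))
print("stand/foot S check", proj(S,[.4736,.1835,.07]))
print(ctrl.observe()["joints"])
plan([.4736,.1835,.30],np.radians(105))
E
```

```text
[[ 0.6518  0.0076  0.064 ]
 [ 0.6509 -0.154   0.064 ]
 [ 0.5147 -0.1496  0.064 ]
 [ 0.5175  0.0109  0.064 ]]
pan [ 0.58372387 -0.07128834  0.064     ]
[np.float64(0.1344), np.float64(0.1616), np.float64(0.1363), np.float64(0.1605)]
yaw -1.6266783226660062 -0.6677352445038374
port from pan [ 0.47109051 -0.12497936] port T [ 0.47109706 -0.12418355  0.054     ] port S [ 0.47427551 -0.12107897  0.05      ]
knob (array([ 0.49574851, -0.32636551,  0.06965433]), np.float64(0.001516119093708623)) [ 0.49658871 -0.32837469  0.066     ] [ 0.49768519 -0.32536059  0.066     ]
w200 (array([ 0.57336278, -0.33908074,  0.05101983]), np.float64(0.0002896167845403729))
stand/foot S check [314.86977126 243.57593227]
[ 0.65038211  0.65235514  0.01096998  1.0192595  -0.00671054  1.47001945
 -0.9112243 ]
shift [-0.0771 -0.6816  0.0713] rotvec [-0.     -0.     -1.8328] deg 105.0
```

Emit:
{"fn": "step_arm", "kwargs": {"commands": [[[0, -0.05, 0, 0, 0, -0.14, 1], [0, -0.1, 0, 0, 0, -0.28, 1], [-0.01, -0.15, 0, 0, 0, -0.42, 1], [-0.02, -0.2, 0, 0, 0, -0.56, 1], [-0.03, -0.25, 0, 0, 0, -0.7, 1], [-0.04, -0.3, 0, 0, 0, -0.84, 1], [-0.05, -0.35, 0.01, 0, 0, -0.98, 1], [-0.06, -0.4, 0.02, 0, 0, -1.12, 1], [-0.07, -0.45, 0.03, 0, 0, -1.26, 1], [-0.077, -0.5, 0.04, 0, 0, -1.4, 1], [-0.077, -0.54, 0.06, 0, 0, -1.54, 1], [-0.077, -0.58, 0.07, 0, 0, -1.68, 1]]]}}

```text
time: 5.8
tool_pos: [0.473, 0.0835, 0.3008]
eef_rot: [0.665, 0.746, 0.0, 0.0]
ft_force: [1.7, -0.6, 0.2]
opening: 0.998
```

```bash
python3 - <<'E'
from h import *
plan([.4736,.1835,.20],np.radians(105))
E
```

```text
shift [0.0993 0.012  0.1008] rotvec [ 0.0005  0.0004 -0.1472] deg 8.4
```

Emit:
{"fn": "step_arm", "kwargs": {"commands": [[[0.05, 0.006, 0, 0, 0, -0.147, 1], [0.099, 0.012, 0.02, 0, 0, -0.147, 1], [0.099, 0.012, 0.06, 0, 0, -0.147, 1], [0.099, 0.012, 0.1, 0, 0, -0.147, 1], [0.099, 0.012, 0.1, 0, 0, -0.147, 1], [0.099, 0.012, 0.1, 0, 0, -0.147, 1]]]}}

```text
time: 6.4
tool_pos: [0.4751, 0.1816, 0.2022]
eef_rot: [0.611, 0.792, -0.0, -0.0]
ft_force: [-0.1, -0.0, 0.6]
opening: 0.996
```

```bash
python3 - <<'E'
from h import *
import pickle
S=ctrl.camera("scene");T=ctrl.camera("top")
pickle.dump((S,T),open("c2.pkl","wb"))
crop(S,230,130,160,150,5,"s2.png");crop(T,240,200,130,80,6,"t2.png")
o=ctrl.observe();print(o["tool_pos"])
print(proj(S,o["tool_pos"]),proj(T,o["tool_pos"]))
plan([.4736,.1835,.097],np.radians(105))
E
```

```text
[0.47588199 0.18177753 0.20335888]
[314.49141819 217.06416373] [295.5632599  244.58918694]
shift [ 0.0022 -0.0021  0.1064] rotvec [ 0.0026 -0.0002 -0.0065] deg 0.4
```

View pics/s2.png

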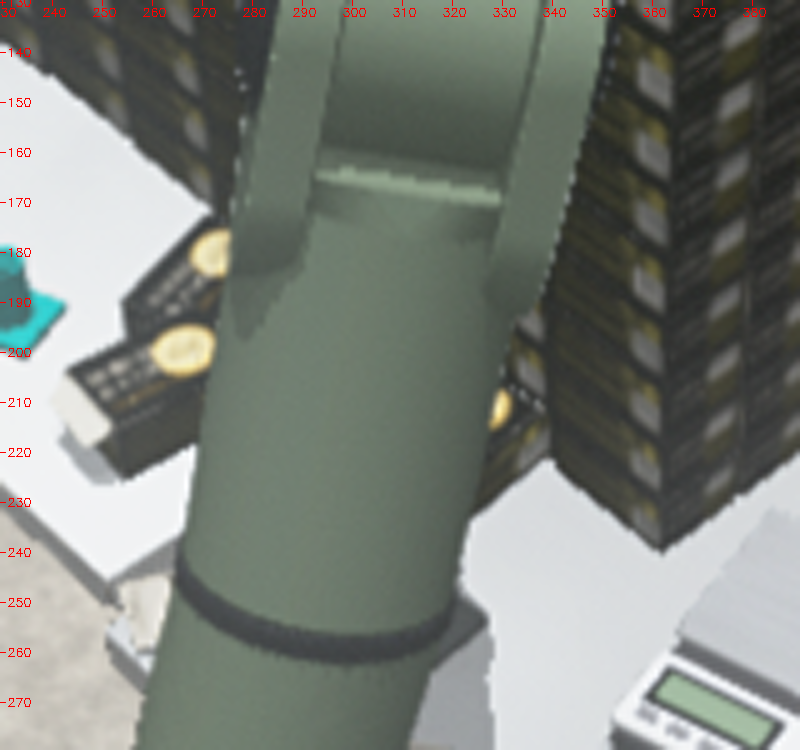

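View pics/t2.png

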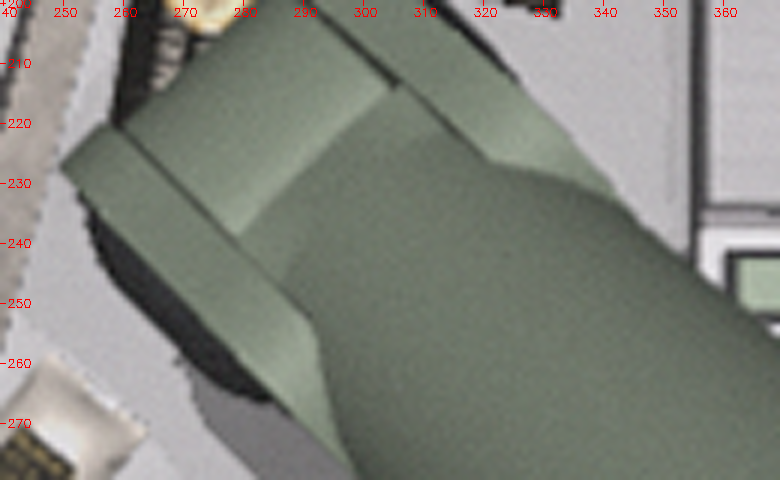

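Emit:
{"fn": "step_arm", "kwargs": {"commands": [[[0.002, -0.002, 0.03, 0, 0, 0, 1], [0.002, -0.002, 0.06, 0, 0, 0, 1], [0.002, -0.002, 0.085, 0, 0, 0, 1], [0.002, -0.002, 0.085, 0, 0, 0, 1], [0.002, -0.002, 0.085, 0, 0, 0, 1]]]}}

```text
time: 7.0
tool_pos: [0.4733, 0.1833, 0.118]
eef_rot: [0.611, 0.791, 0.001, 0.0]
ft_force: [0.2, -0.1, 0.5]
opening: 0.996
```

```bash
python3 - <<'E'
from h import *
o=ctrl.observe();print(o["ft_force"],o["joint_vel"].round(3))
plan([.4736,.1835,.097],np.radians(105))
E
```

```text
[ 0.15061069 -0.06190323  0.54542001] [ 0.003 -0.016 -0.008 -0.006 -0.    -0.    -0.002]
shift [0.0001 0.0003 0.021 ] rotvec [ 0.0016 -0.0001 -0.0062] deg 0.4
```

Emit:
{"fn": "step_arm", "kwargs": {"commands": [[[0, 0, 0.021, 0, 0, 0, 1], [0, 0, 0.021, 0, 0, 0, 0.3], [0, 0, 0.021, 0, 0, 0, -0.3], [0, 0, 0.021, 0, 0, 0, -0.7], [0, 0, 0.021, 0, 0, 0, -1], [0, 0, 0.021, 0, 0, 0, -1], [0, 0, 0.021, 0, 0, 0, -1], [0, 0, 0.021, 0, 0, 0, -1], [0, 0, 0.021, 0, 0, 0, -1], [0, 0, 0.021, 0, 0, 0, -1], [0, 0, 0.021, 0, 0, 0, -1], [0, 0, 0.021, 0, 0, 0, -1]]]}}

```text
time: 8.2
tool_pos: [0.4734, 0.1834, 0.0958]
eef_rot: [0.611, 0.792, 0.001, 0.0]
ft_force: [5.2, -0.3, 2.9]
opening: 0.107
```

```bash
python3 - <<'E'
from h import *
o=ctrl.observe();print(o["time"],o["opening"],o["opening"]*85,o["tool_pos"],o["ft_force"],o["torque"])
E
```

```text
8.2 0.10692555900008924 9.088672515007586 [0.47344286 0.1833729  0.0958322 ] [ 5.21734084 -0.27107695  2.92949237] [ 0.18565633 -1.47166654 -0.04353755]
```

Emit:
{"fn": "step_arm", "kwargs": {"commands": [[[0, 0, -0.005, 0, 0, 0, -1], [0, 0, -0.015, 0, 0, 0, -1], [0, 0, -0.03, 0, 0, 0, -1], [0, 0, -0.05, 0, 0, 0, -1], [0, 0, -0.075, 0, 0, 0, -1], [0, 0, -0.1, 0, 0, 0, -1], [0, 0, -0.125, 0, 0, 0, -1], [0, 0, -0.145, 0, 0, 0, -1], [0, 0, -0.145, 0, 0, 0, -1]]]}}

```text
time: 9.1
tool_pos: [0.4731, 0.1834, 0.2425]
eef_rot: [0.611, 0.792, 0.001, 0.001]
ft_force: [-0.2, 0.9, -0.2]
opening: 0.105
```

```bash
python3 - <<'E'
from h import *
o=ctrl.observe();print(o["time"],o["opening"],o["ft_force"],o["torque"])
plan([.4711,-.1245,.24])
E
```

```text
9.1 0.10452156809195211 [-0.24694684  0.94952616 -0.22623971] [ 0.01419833  0.03737678 -0.04732622]
shift [-0.2974 -0.0798  0.0022] rotvec [0. 0. 0.] deg 0.0
```

Emit:
{"fn": "step_arm", "kwargs": {"commands": [[[-0.05, -0.013, 0, 0, 0, 0, -1], [-0.1, -0.027, 0, 0, 0, 0, -1], [-0.15, -0.04, 0.01, 0, 0, 0, -1], [-0.2, -0.053, 0.02, 0, 0, 0, -1], [-0.245, -0.066, 0.03, 0, 0, 0, -1], [-0.28, -0.075, 0.04, 0, 0, 0, -1], [-0.297, -0.08, 0.042, 0, 0, 0, -1], [-0.297, -0.08, 0.042, 0, 0, 0, -1], [-0.297, -0.08, 0.042, 0, 0, 0, -1]]]}}

```text
time: 10.0
tool_pos: [0.4699, -0.1242, 0.1978]
eef_rot: [0.611, 0.791, -0.0, -0.001]
ft_force: [0.2, 0.4, -1.1]
opening: 0.105
```

```bash
python3 - <<'E'
from h import *
import pickle
S=ctrl.camera("scene");T=ctrl.camera("top")
pickle.dump((S,T),open("c3.pkl","wb"))
o=ctrl.observe();p=o["tool_pos"];print(p)
R=Rt.from_quat(o["eef_rot"])
for z in (0,.084): q=p+R.apply([0,0,z]);print(q,proj(S,q),proj(T,q))
crop(S,310,200,140,110,5.5,"s3.png");crop(T,340,180,120,90,6,"t3.png")
E
```

```text
[ 0.47021923 -0.1234733   0.19823824]
[ 0.47021923 -0.1234733   0.19823824] [396.13875015 257.8221013 ] [416.29267444 245.85768681]
[ 0.47020339 -0.12344164  0.11423825] [393.87055935 274.22618309] [409.00036539 248.58071725]
```

View pics/s3.png

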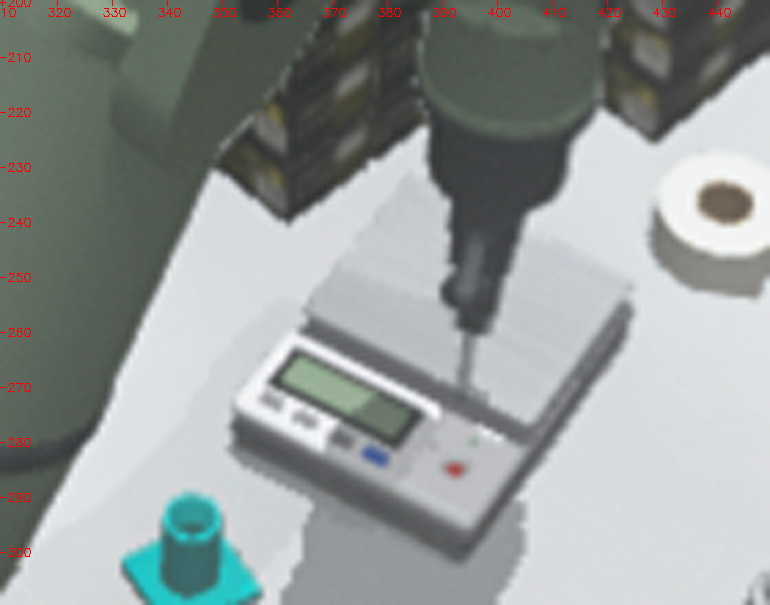

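View pics/t3.png

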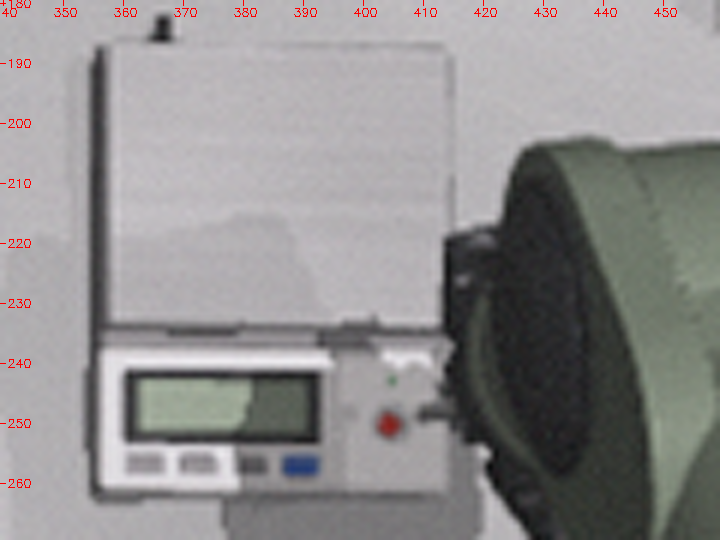

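```bash
python3 - <<'E'
from h import *
plan([.4712,-.1243,.147],np.radians(105))
E
```

```text
shift [-0.0011  0.0007  0.0512] rotvec [-0.0001 -0.0004 -0.0044] deg 0.3
```

Emit:
{"fn": "step_arm", "kwargs": {"commands": [[[-0.001, 0.001, 0.02, 0, 0, 0, -1], [-0.001, 0.001, 0.04, 0, 0, 0, -1], [-0.001, 0.001, 0.051, 0, 0, 0, -1], [-0.001, 0.001, 0.051, 0, 0, 0, -1], [-0.001, 0.001, 0.051, 0, 0, 0, -1]]]}}

```text
time: 10.6
tool_pos: [0.4718, -0.1248, 0.1478]
eef_rot: [0.611, 0.792, 0.0, 0.0]
ft_force: [-0.2, 1.0, -0.4]
opening: 0.107
```

```bash
cat > look.py <<'E'
from h import *
import pickle,sys
def avg(n,k):
    a=0
    for i in range(k):
        c=ctrl.camera(n);a=a+c["img"].astype(float)
    c["img"]=(a/k).round().astype(np.uint8);return c
E
python3 - <<'E'
from look import *
S=avg("scene",4);T=avg("top",4)
o=ctrl.observe();p=o["tool_pos"];print(p,o["ft_force"])
R=Rt.from_quat(o["eef_rot"])
for z in (0,.084): q=p+R.apply([0,0,z]);print(q,proj(S,q),proj(T,q))
crop(S,370,250,50,50,12,"s4.png");crop(T,385,230,50,40,14,"t4.png")
E
```

```text
[ 0.47156583 -0.12537246  0.1475876 ] [1.10291794 0.24402948 0.30999833]
[ 0.47156583 -0.12537246  0.1475876 ] [395.49175661 267.82961913] [412.480824   247.02579582]
[ 0.47160274 -0.12538705  0.06358761] [393.30847093 283.49501819] [405.73147172 249.54944901]
```

View pics/s4.png

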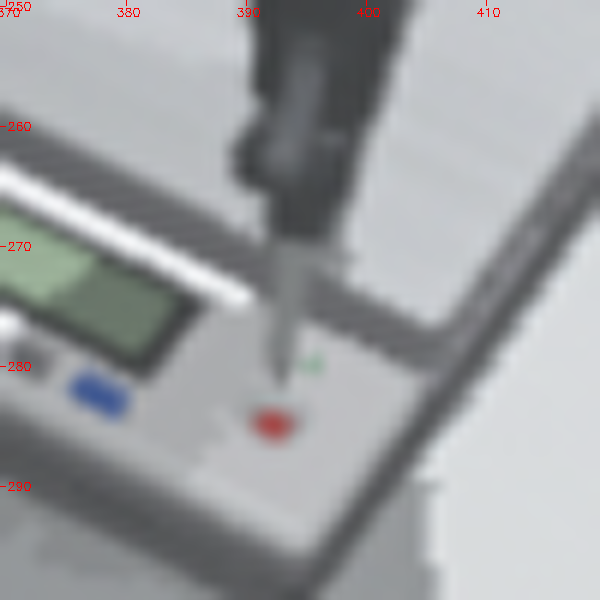

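View pics/t4.png

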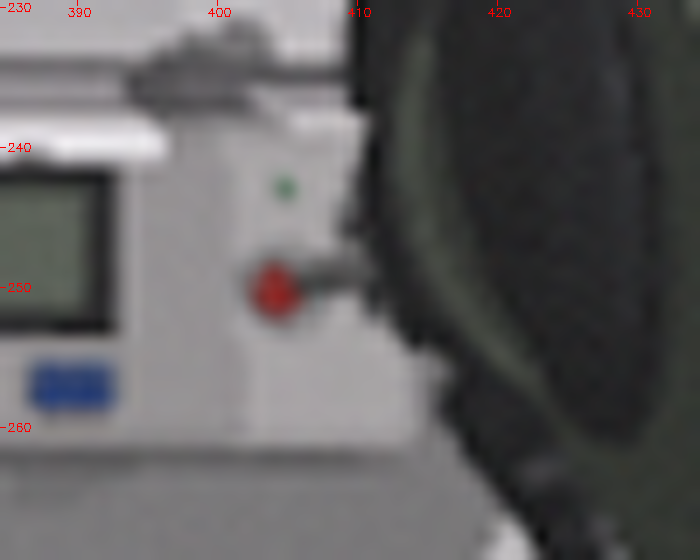

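```bash
python3 - <<'E'
from h import *
plan([.4702,-.1238,.133])
E
```

```text
shift [ 0.0019 -0.0009  0.0146] rotvec [0. 0. 0.] deg 0.0
```

Emit:
{"fn": "step_arm", "kwargs": {"commands": [[[0.0015, -0.001, 0.002, 0, 0, 0, -1], [0.0015, -0.001, 0.005, 0, 0, 0, -1], [0.0015, -0.001, 0.008, 0, 0, 0, -1], [0.0015, -0.001, 0.011, 0, 0, 0, -1], [0.0015, -0.001, 0.011, 0, 0, 0, -1]]]}}

```text
time: 11.5
tool_pos: [0.4699, -0.124, 0.1358]
eef_rot: [0.611, 0.792, -0.0, -0.0]
ft_force: [-0.4, -0.1, -0.4]
opening: 0.104
```

```bash
python3 - <<'E'
from look import *
S=avg("scene",4);T=avg("top",4)
o=ctrl.observe();p=o["tool_pos"];print(p,o["ft_force"],o["torque"])
R=Rt.from_quat(o["eef_rot"])
for z in (0,.084): q=p+R.apply([0,0,z]);print(q,proj(S,q),proj(T,q))
crop(S,370,250,50,50,12,"s5.png");crop(T,385,230,50,40,14,"t5.png")
E
```

```text
[ 0.47013874 -0.12409396  0.13638155] [ 0.3167671  0.9224475 -0.279908 ] [0.05142187 0.02699894 0.00859238]
[ 0.47013874 -0.12409396  0.13638155] [394.62251955 270.12301769] [411.06734423 247.92217048]
[ 0.4701523  -0.12409511  0.05238155] [392.47209571 285.63357125] [404.45967681 250.3759852 ]
```

View pics/s5.png

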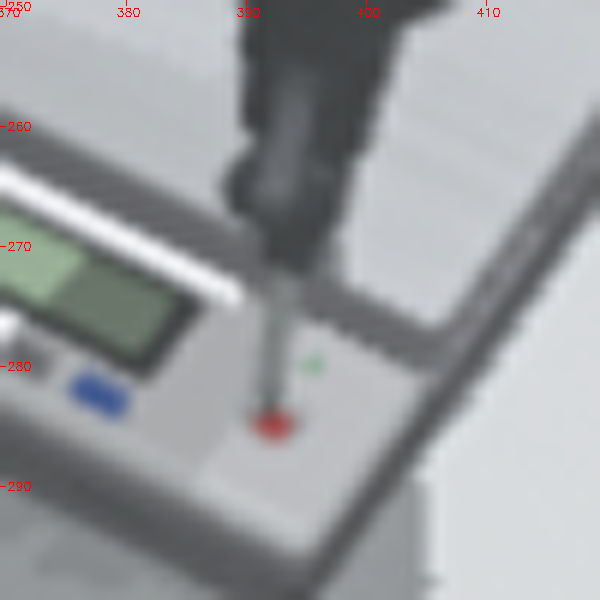

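View pics/t5.png

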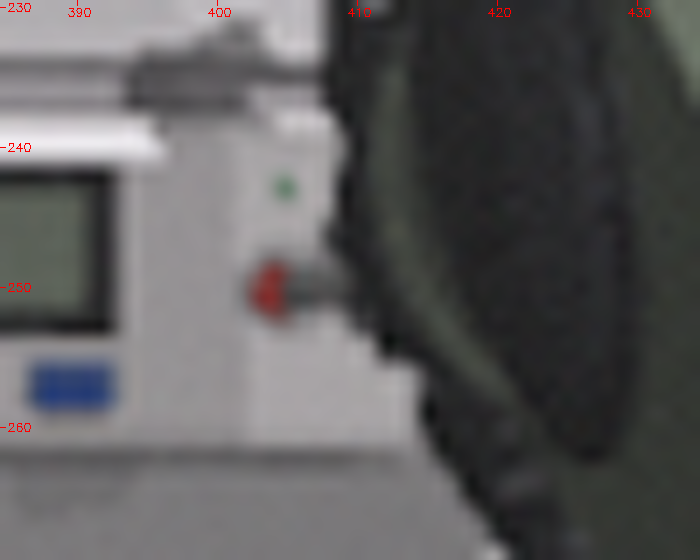

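Emit:
{"fn": "step_arm", "kwargs": {"commands": [[[0, 0, 0.002, 0, 0, 0, -1], [0, 0, 0.004, 0, 0, 0, -1], [0, 0, 0.005, 0, 0, 0, -1], [0, 0, 0.005, 0, 0, 0, -1]]]}}

```text
time: 12.3
tool_pos: [0.4701, -0.1241, 0.1312]
eef_rot: [0.611, 0.792, -0.0, -0.0]
ft_force: [-0.5, -0.2, 1.1]
opening: 0.109
```

Emit:
{"fn": "step_arm", "kwargs": {"commands": [[[0, 0, 0.001, 0, 0, 0, -1], [0, 0, 0.002, 0, 0, 0, -1], [0, 0, 0.002, 0, 0, 0, -1]]]}}

```text
time: 12.6
tool_pos: [0.4701, -0.1241, 0.1292]
eef_rot: [0.611, 0.792, 0.0, 0.0]
ft_force: [0.9, 0.0, 3.0]
opening: 0.107
```

```bash
python3 - <<'E'
from look import *
S=avg("scene",1)
o=ctrl.observe();print(o["tool_pos"],o["ft_force"],o["torque"])
E
```

```text
[ 0.4701537  -0.12407372  0.12930058] [ 0.00550925 -0.47216629  2.54003421] [ 0.00754774 -0.02305688 -0.02961344]
```

Emit:
{"fn": "step_arm", "kwargs": {"commands": [[[0, 0, 0.001, 0, 0, 0, -1], [0, 0, 0.002, 0, 0, 0, -1], [0, 0, 0.0025, 0, 0, 0, -1], [0, 0, 0.0025, 0, 0, 0, -1]]]}}

```text
time: 13.05
tool_pos: [0.4703, -0.1241, 0.1269]
eef_rot: [0.611, 0.792, 0.0, 0.0]
ft_force: [0.4, 1.4, 6.1]
opening: 0.105
```

Emit:
{"fn": "step_arm", "kwargs": {"commands": [[[0, 0, 0.0005, 0, 0, 0, -1], [0, 0, 0.0005, 0, 0, 0, -1], [0, 0, 0.0005, 0, 0, 0, -1], [0, 0, 0.0005, 0, 0, 0, -1], [0, 0, 0.0005, 0, 0, 0, -1], [0, 0, 0.0005, 0, 0, 0, -1]]]}}

```text
time: 13.65
tool_pos: [0.4704, -0.1241, 0.1265]
eef_rot: [0.611, 0.792, 0.0, 0.0]
ft_force: [-0.7, 0.5, 7.3]
opening: 0.107
```

```bash
python3 - <<'E'
from look import *
S=avg("scene",2);T=avg("top",1)
o=ctrl.observe();print(o["time"],o["tool_pos"],o["ft_force"],o["torque"])
crop(S,370,250,50,50,12,"s6.png");crop(T,385,230,50,40,14,"t6.png")
E
```

```text
13.8 [ 0.47034024 -0.12413529  0.12650446] [-0.10833068  0.04007422  7.47824339] [-0.0500851   0.13075752  0.02423787]
```

View pics/s6.png

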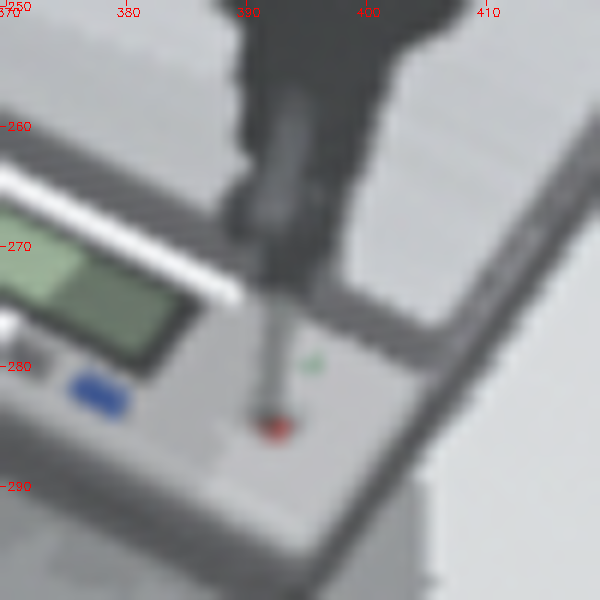

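Emit:
{"fn": "step_arm", "kwargs": {"commands": [[[0, 0, 0, 0, 0, 0, -1], [0, 0, 0, 0, 0, 0, -1], [0, 0, 0, 0, 0, 0, -1], [0, 0, 0, 0, 0, 0, -1], [0, 0, 0, 0, 0, 0, -1], [0, 0, -0.01, 0, 0, 0, -1], [0, 0, -0.03, 0, 0, 0, -1], [0, 0, -0.06, 0, 0, 0, -1], [0, 0, -0.09, 0, 0, 0, -1], [0, 0, -0.115, 0, 0, 0, -1], [0, 0, -0.115, 0, 0, 0, -1]]]}}

```text
time: 14.9
tool_pos: [0.4712, -0.1242, 0.2445]
eef_rot: [0.611, 0.792, 0.001, 0.002]
ft_force: [0.2, 0.3, -1.0]
opening: 0.105
```

```bash
python3 - <<'E'
from look import *
S=avg("scene",2);T=avg("top",2)
o=ctrl.observe();p=o["tool_pos"];print(o["time"],o["tool_pos"],o["ft_force"],o["opening"])
for z in (0,.084): print(proj(S,p-[0,0,z]),proj(T,p-[0,0,z]))
crop(S,360,220,80,75,9,"s7.png")
plan([.4736,.1835,.24],np.radians(105))
E
```

```text
15.1 [ 0.46959047 -0.12402183  0.2406651 ] [ 0.48637516 -0.63633183 -0.62048169] 0.10646270474844635
[397.40308947 249.2518864 ] [420.61194665 244.58653419]
[395.0622655 266.3056501] [412.77897364 247.4862302 ]
shift [0.2965 0.0817 0.0008] rotvec [-0.0011 -0.0006 -0.0058] deg 0.3
```

View pics/s7.png

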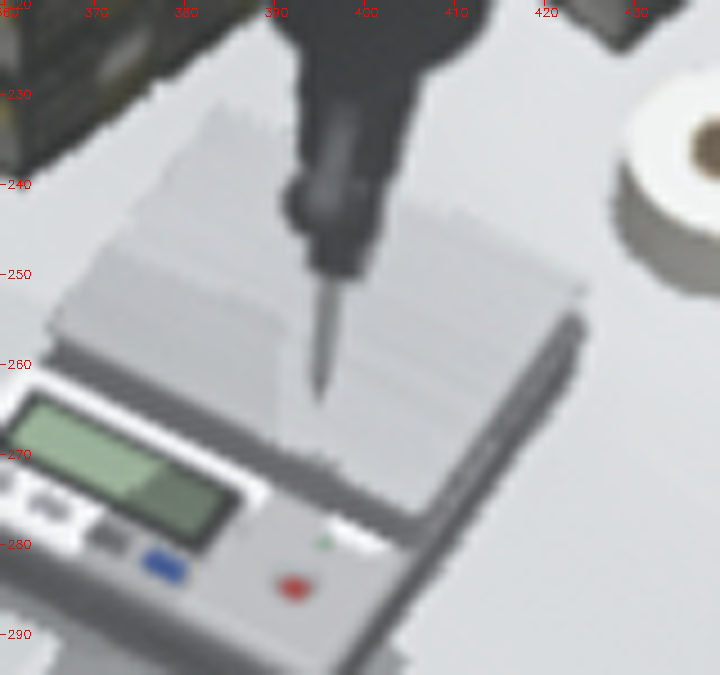

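Emit:
{"fn": "step_arm", "kwargs": {"commands": [[[0.05, 0.014, 0, 0, 0, 0, -1], [0.1, 0.028, 0, 0, 0, 0, -1], [0.15, 0.041, 0, 0, 0, 0, -1], [0.2, 0.055, 0, 0, 0, 0, -1], [0.245, 0.068, 0, 0, 0, 0, -1], [0.28, 0.077, 0, 0, 0, 0, -1], [0.2965, 0.0825, 0, 0, 0, 0, -1], [0.2965, 0.0825, 0.02, 0, 0, 0, -1], [0.2965, 0.0825, 0.05, 0, 0, 0, -1], [0.2965, 0.0825, 0.06, 0, 0, 0, -1], [0.2965, 0.0825, 0.06, 0, 0, 0, -1]]]}}

```text
time: 16.2
tool_pos: [0.474, 0.1834, 0.1799]
eef_rot: [0.611, 0.792, -0.001, -0.001]
ft_force: [0.1, 0.5, -0.4]
opening: 0.104
```

```bash
python3 - <<'E'
from look import *
T=avg("top",1);S=avg("scene",1)
o=ctrl.observe();p=o["tool_pos"];print(o["time"],o["tool_pos"],o["ft_force"],o["opening"])
plan([.4747,.1834,.13],np.radians(105))
E
```

```text
16.3 [0.475043   0.18379847 0.18184702] [-0.2812135   0.65738194 -0.13325471] 0.10497518276459329
shift [-0.0003 -0.0004  0.0518] rotvec [ 0.0001 -0.0002 -0.0058] deg 0.3
```

Emit:
{"fn": "step_arm", "kwargs": {"commands": [[[0, 0, 0.015, 0, 0, 0, -1], [0, 0, 0.03, 0, 0, 0, -1], [0, 0, 0.045, 0, 0, 0, -1], [0, 0, 0.055, 0, 0, 0, -1], [0, 0, 0.06, 0, 0, 0, -1], [0, 0, 0.065, 0, 0, 0, -1], [0, 0, 0.065, 0, 0, 0, -1]]]}}

```text
time: 17.0
tool_pos: [0.4749, 0.1836, 0.1163]
eef_rot: [0.611, 0.792, 0.0, 0.0]
ft_force: [-0.2, 0.2, 0.2]
opening: 0.104
```

```bash
python3 - <<'E'
from h import *
o=ctrl.observe();p=o["tool_pos"];print(o["time"],o["tool_pos"],o["ft_force"],o["torque"],o["opening"])
plan([.4742,.1834,.098],np.radians(105))
E
```

```text
17.0 [0.47492392 0.18364611 0.11631084] [-0.17963944  0.21182555  0.20890611] [-0.03228405  0.03358083 -0.02740075] 0.10384586666015493
shift [-0.0001 -0.0008  0.0183] rotvec [ 0.    -0.    -0.006] deg 0.3
```

No contact force so far. Next I lower it towards the seat.

Emit:
{"fn": "step_arm", "kwargs": {"commands": [[[0, 0, 0.006, 0, 0, 0, -1], [0, 0, 0.012, 0, 0, 0, -1], [0, 0, 0.017, 0, 0, 0, -1], [0, 0, 0.019, 0, 0, 0, -1], [0, 0, 0.019, 0, 0, 0, -1]]]}}

```text
time: 17.5
tool_pos: [0.4747, 0.1837, 0.097]
eef_rot: [0.611, 0.792, -0.0, -0.0]
ft_force: [0.2, -0.1, -0.1]
opening: 0.106
```

Emit:
{"fn": "step_arm", "kwargs": {"commands": [[[0, 0, 0.0015, 0, 0, 0, -1], [0, 0, 0.0015, 0, 0, 0, -1]]]}}

```text
time: 17.7
tool_pos: [0.4749, 0.1837, 0.0958]
eef_rot: [0.611, 0.792, 0.0, 0.0]
ft_force: [-0.1, 0.3, -0.0]
opening: 0.103
```

Same height as at the grasp; release and rise.

Emit:
{"fn": "step_arm", "kwargs": {"commands": [[[0, 0, 0, 0, 0, 0, -0.6], [0, 0, 0, 0, 0, 0, -0.3], [0, 0, 0, 0, 0, 0, 0.2], [0, 0, 0, 0, 0, 0, 0.7], [0, 0, 0, 0, 0, 0, 1], [0, 0, 0, 0, 0, 0, 1], [0, 0, 0, 0, 0, 0, 1], [0, 0, -0.03, 0, 0, 0, 1], [0, 0, -0.07, 0, 0, 0, 1], [0, 0, -0.12, 0, 0, 0, 1], [0, 0, -0.17, 0, 0, 0, 1], [0, 0, -0.17, 0, 0, 0, 1]]]}}

```text
time: 18.9
tool_pos: [0.4768, 0.1849, 0.2716]
eef_rot: [0.611, 0.791, 0.004, 0.002]
ft_force: [0.8, -0.1, -0.5]
opening: 0.999
```

```bash
python3 - <<'E'
from h import *
o=ctrl.observe();print(o["time"],o["tool_pos"],o["ft_force"],o["opening"])
plan([.4965,-.327,.25],0.0)
E
```

```text
18.9 [0.47679619 0.18491562 0.27156615] [ 0.84762199 -0.14776004 -0.46430608] 0.9990008770206092
shift [-0.5003 -0.1106  0.0203] rotvec [ 0.0053 -0.0082  1.8265] deg 104.7
```

Emit:
{"fn": "step_arm", "kwargs": {"commands": [[[-0.05, -0.01, 0, 0, 0, 0.14, 1], [-0.1, -0.02, 0, 0, 0, 0.28, 1], [-0.15, -0.03, 0, 0, 0, 0.42, 1], [-0.2, -0.045, 0, 0, 0, 0.56, 1], [-0.25, -0.055, 0, 0, 0, 0.7, 1], [-0.3, -0.065, 0, 0, 0, 0.84, 1], [-0.34, -0.075, 0, 0, 0, 0.98, 1], [-0.37, -0.08, 0, 0, 0, 1.12, 1], [-0.37, -0.08, 0, 0, 0, 1.26, 1], [-0.37, -0.08, 0, 0, 0, 1.4, 1]]]}}

```text
time: 19.9
tool_pos: [0.4909, -0.1956, 0.2655]
eef_rot: [0.978, 0.208, -0.0, -0.0]
ft_force: [0.2, 0.4, -0.5]
opening: 0.999
```

```bash
python3 - <<'E'
from look import *
T=avg("top",4);S=avg("scene",3)
pickle.dump((S,T),open("c4.pkl","wb"))
o=ctrl.observe();print(o["time"],o["tool_pos"],o["opening"])
crop(T,284,237,26,26,22,"t8.png",5)
crop(T,430,190,110,110,6,"t8b.png",10)
crop(S,290,200,220,150,3.5,"s8.png",20)
plan([.4965,-.327,.25],0.0)
E
```

```text
20.25 [ 0.49114157 -0.19442845  0.26580034] 1.0008855333854363
shift [-0.0504  0.1227  0.0158] rotvec [-0.      0.      0.4298] deg 24.6
```

View pics/t8.png

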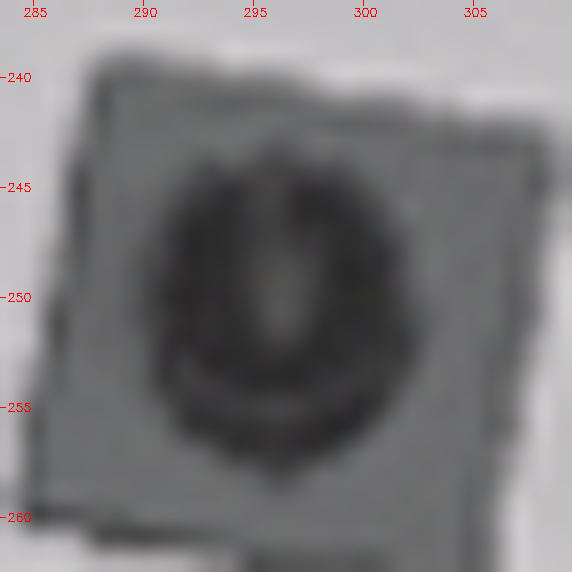

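View pics/t8b.png

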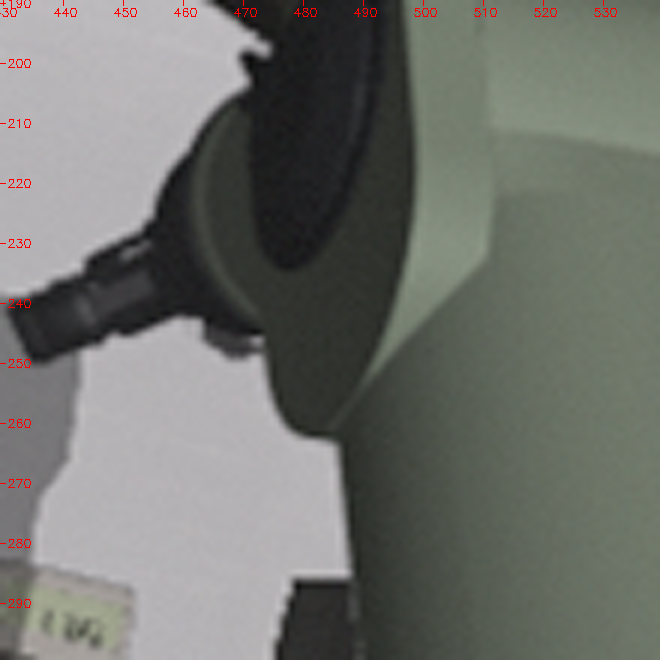

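View pics/s8.png

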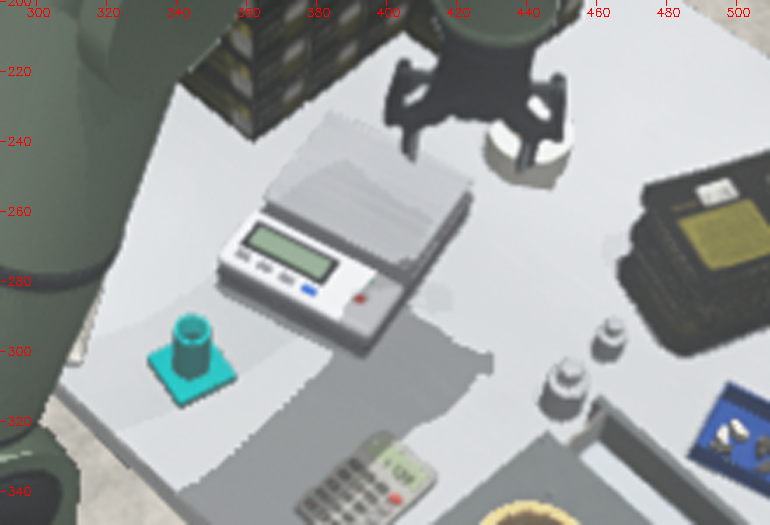

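```bash
python3 - <<'E'
from look import *
S,T=pickle.load(open("c0.pkl","rb"))
crop(T,460,200,90,110,6,"t0c.png");crop(S,430,280,110,110,6,"s0c.png")
E
```

```text
(no output)
```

View pics/t0c.png

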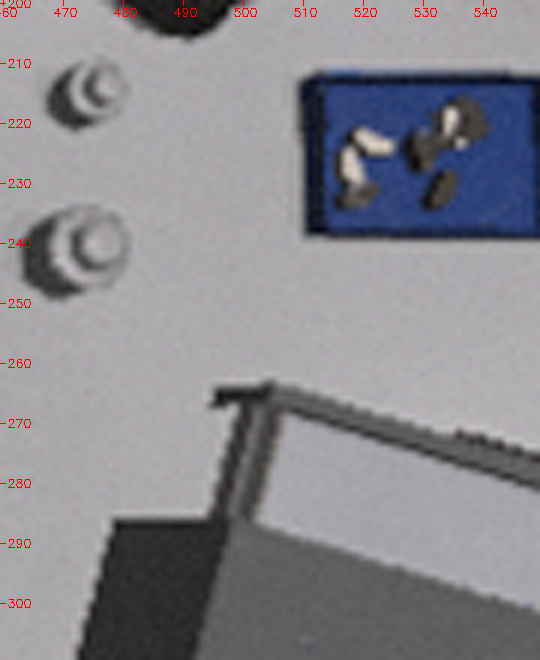

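View pics/s0c.png

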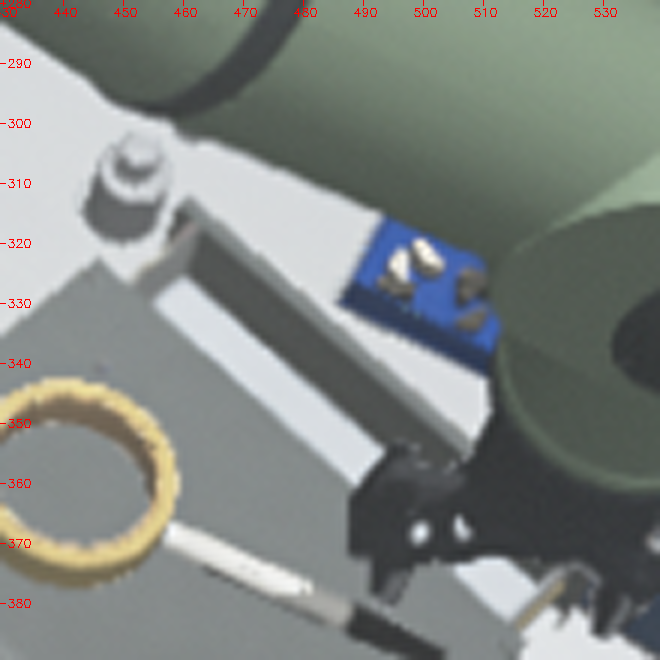

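```bash
python3 - <<'E'
from look import *
S,T=pickle.load(open("c0.pkl","rb"))
print("panel",tri(S,(462,313),T,(504,264)))
print("box",tri(S,(446,323),T,(498,287)))
S,T=pickle.load(open("c4.pkl","rb"))
crop(S,435,290,40,40,15,"s9.png",5)
E
```

```text
panel (array([ 0.42583323, -0.37135864,  0.14564067]), np.float64(0.005465135207362496))
box (array([ 0.36447209, -0.34727588,  0.15436309]), np.float64(0.002580154515566474))
```

View pics/s9.png

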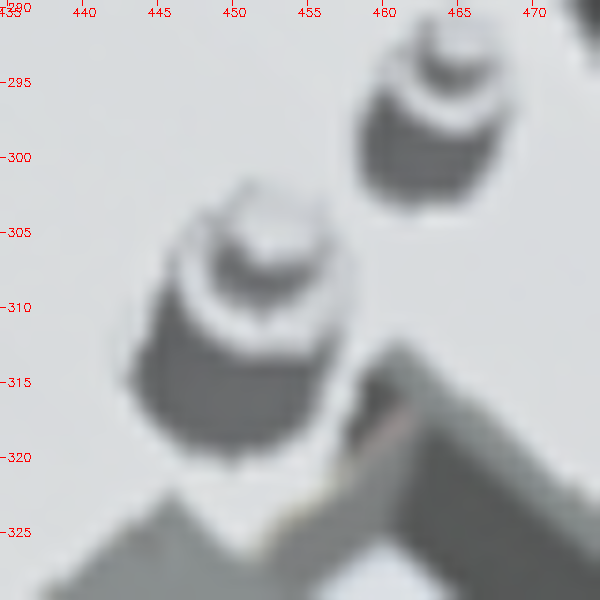

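```bash
python3 - <<'E'
from h import *
plan([.4966,-.3275,.12],0.0)
E
```

```text
shift [-0.0505  0.1233  0.1458] rotvec [-0.      0.      0.4298] deg 24.6
```

Emit:
{"fn": "step_arm", "kwargs": {"commands": [[[-0.018, 0.045, 0, 0, 0, 0.14, 1], [-0.036, 0.09, 0, 0, 0, 0.28, 1], [-0.05, 0.123, 0.02, 0, 0, 0.43, 1], [-0.05, 0.123, 0.06, 0, 0, 0.43, 1], [-0.05, 0.123, 0.1, 0, 0, 0.43, 1], [-0.05, 0.123, 0.13, 0, 0, 0.43, 1], [-0.05, 0.123, 0.145, 0, 0, 0.43, 1], [-0.05, 0.123, 0.145, 0, 0, 0.43, 1], [-0.05, 0.123, 0.145, 0, 0, 0.43, 1]]]}}

```text
time: 21.15
tool_pos: [0.4971, -0.3275, 0.1219]
eef_rot: [1.0, -0.001, 0.001, 0.0]
ft_force: [0.2, 0.1, 0.3]
opening: 1.002
```

```bash
python3 - <<'E'
from look import *
S=avg("scene",2);T=avg("top",1)
o=ctrl.observe();print(o["time"],o["tool_pos"],o["ft_force"])
crop(S,390,240,120,100,6,"s10.png")
plan([.4966,-.3275,.048],0.0)
E
```

```text
21.3 [ 0.49725024 -0.32765623  0.12235698] [ 0.21491999 -0.41047213  0.46393401]
shift [-0.0008 -0.0002  0.0744] rotvec [ 0.0011 -0.002  -0.0031] deg 0.2
```

View pics/s10.png

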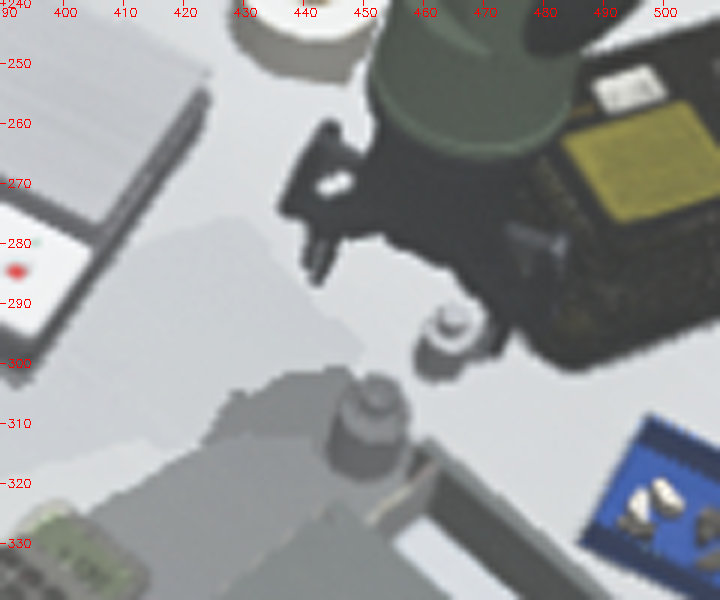

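Emit:
{"fn": "step_arm", "kwargs": {"commands": [[[0, 0, 0.03, 0, 0, 0, 1], [0, 0, 0.055, 0, 0, 0, 1], [0, 0, 0.068, 0, 0, 0, 1], [0, 0, 0.074, 0, 0, 0, 1], [0, 0, 0.074, 0, 0, 0, 0.4]]]}}

```text
time: 21.8
tool_pos: [0.4967, -0.3273, 0.047]
eef_rot: [1.0, -0.002, 0.0, 0.0]
ft_force: [0.3, 0.4, 0.4]
opening: 0.859
```

Emit:
{"fn": "step_arm", "kwargs": {"commands": [[[0, 0, 0, 0, 0, 0, 0], [0, 0, 0, 0, 0, 0, -0.3], [0, 0, 0, 0, 0, 0, -0.6], [0, 0, 0, 0, 0, 0, -1], [0, 0, 0, 0, 0, 0, -1], [0, 0, 0, 0, 0, 0, -1], [0, 0, 0, 0, 0, 0, -1], [0, 0, 0, 0, 0, 0, -1]]]}}

```text
time: 22.6
tool_pos: [0.497, -0.3277, 0.0476]
eef_rot: [1.0, -0.002, 0.001, 0.0]
ft_force: [-0.6, -1.5, 7.2]
opening: 0.24
```

```bash
python3 - <<'E'
from h import *
o=ctrl.observe();print(o["time"],o["tool_pos"],o["ft_force"],o["torque"],o["opening"]*85)
E
```

```text
22.6 [ 0.49698886 -0.32770465  0.04758247] [-0.60362265 -1.48914874  7.15904302] [-0.05277073  0.12350131  0.0045945 ] 20.43863923480592
```

```bash
python3 - <<'E'
from look import *
S=avg("scene",3)
crop(S,415,265,60,60,12,"s11.png")
for z in (.044,.047,.055,.066): print(z,proj(S,[.497,-.3277,z]))
E
```

```text
0.044 [451.9227471  308.59085209]
0.047 [452.0793162  308.07497578]
0.055 [452.4987392  306.69240363]
0.066 [453.08000884 304.77482152]
```

View pics/s11.png

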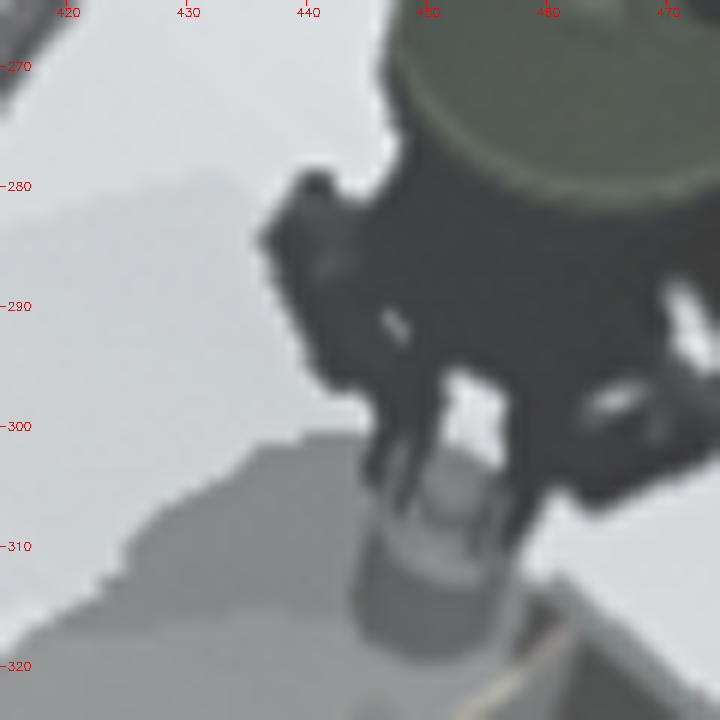

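Emit:
{"fn": "step_arm", "kwargs": {"commands": [[[0, 0, -0.002, 0, 0, 0, -1], [0, 0, -0.004, 0, 0, 0, -1], [0, 0, -0.007, 0, 0, 0, -1], [0, 0, -0.01, 0, 0, 0, -1], [0, 0, -0.01, 0, 0, 0, -1]]]}}

```text
time: 23.25
tool_pos: [0.4967, -0.3273, 0.0572]
eef_rot: [1.0, -0.002, 0.0, 0.0]
ft_force: [-0.3, -0.5, -4.8]
opening: 0.236
```

```bash
python3 - <<'E'
from look import *
S=avg("scene",3)
crop(S,415,265,60,60,12,"s12.png")
o=ctrl.observe();print(o["time"],o["tool_pos"],o["ft_force"],o["torque"],o["opening"]*85)
E
```

```text
23.4 [ 0.49647161 -0.3271912   0.0567556 ] [-0.69053661  0.68773684 -4.66922481] [ 0.01375263  0.05228695 -0.02795544] 20.352489078090482
```

View pics/s12.png

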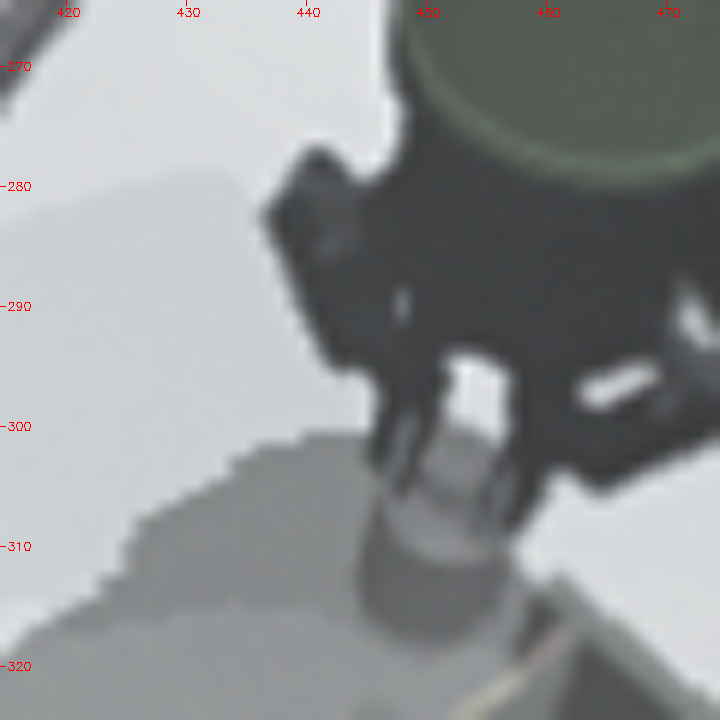

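```bash
python3 - <<'E'
from h import *
plan([.5836,-.0713,.18],0)
print(ctrl.observe()["joints"])
E
```

```text
shift [ 0.0863 -0.2562 -0.1232] rotvec [-0.0001  0.0001 -0.0033] deg 0.2
[ 0.52001478  0.70364608 -0.05338711  1.80280405  0.05808898  0.63676708
 -1.14148697]
```

Emit:
{"fn": "step_arm", "kwargs": {"commands": [[[0, 0, -0.02, 0, 0, 0, -1], [0, 0, -0.05, 0, 0, 0, -1], [0, 0, -0.085, 0, 0, 0, -1], [0.01, -0.025, -0.11, 0, 0, 0, -1], [0.023, -0.065, -0.123, 0, 0, 0, -1], [0.037, -0.105, -0.123, 0, 0, 0, -1], [0.051, -0.145, -0.123, 0, 0, 0, -1], [0.064, -0.185, -0.123, 0, 0, 0, -1], [0.076, -0.22, -0.123, 0, 0, 0, -1], [0.084, -0.245, -0.123, 0, 0, 0, -1], [0.086, -0.256, -0.123, 0, 0, 0, -1], [0.086, -0.256, -0.123, 0, 0, 0, -1]]]}}

```text
time: 24.6
tool_pos: [0.5834, -0.0698, 0.1796]
eef_rot: [1.0, -0.0, -0.0, -0.0]
ft_force: [-0.3, -0.0, -4.6]
opening: 0.237
```

```bash
python3 - <<'E'
from look import *
S=avg("scene",2);T=avg("top",2)
o=ctrl.observe();print(o["time"],o["tool_pos"],o["ft_force"],o["opening"]*85)
crop(S,330,180,130,110,6,"s13.png");crop(T,340,170,100,100,6,"t13.png")
plan([.5836,-.0713,.12],0)
E
```

```text
24.8 [ 0.58298582 -0.0731367   0.17976128] [-0.16773417 -0.26309937 -4.70225795] 19.936659636115515
shift [ 0.0006 -0.0019  0.0598] rotvec [ 0.0006  0.0003 -0.0051] deg 0.3
```

View pics/s13.png

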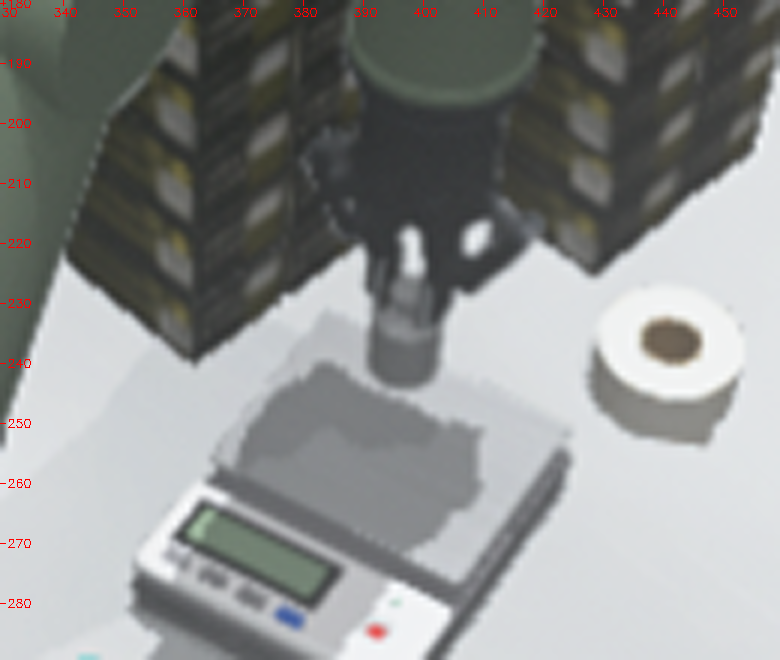

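View pics/t13.png

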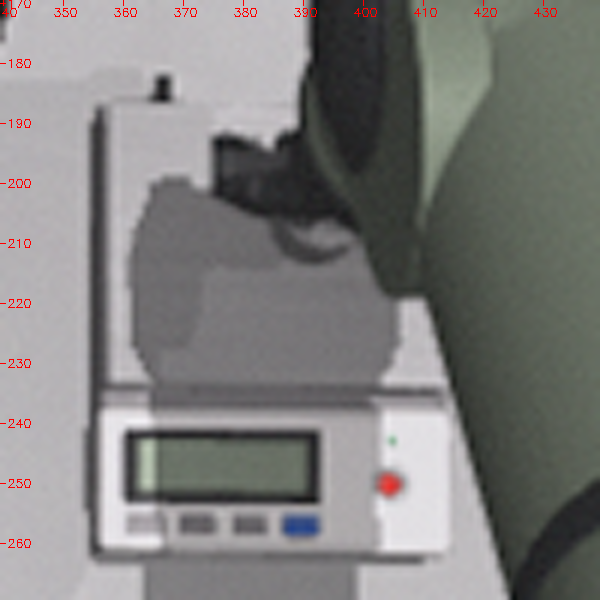

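Emit:
{"fn": "step_arm", "kwargs": {"commands": [[[0, -0.001, 0.02, 0, 0, 0, -1], [0, -0.001, 0.04, 0, 0, 0, -1], [0, -0.001, 0.055, 0, 0, 0, -1], [0, -0.001, 0.061, 0, 0, 0, -1], [0, -0.001, 0.063, 0, 0, 0, -1], [0, -0.001, 0.063, 0, 0, 0, -1]]]}}

```text
time: 25.4
tool_pos: [0.5835, -0.071, 0.1172]
eef_rot: [1.0, -0.002, 0.0, 0.0]
ft_force: [-0.2, 0.1, -4.0]
opening: 0.236
```

```bash
python3 - <<'E'
from h import *
o=ctrl.observe();print(o["time"],o["tool_pos"],o["ft_force"],o["opening"]*85)
plan([.5836,-.0713,.1116],0)
E
```

```text
25.4 [ 0.58351507 -0.07100899  0.11716858] [-0.24462262  0.06565864 -3.964778  ] 20.09262013305706
shift [0.0001 0.0003 0.0056] rotvec [ 0.0001 -0.0004 -0.004 ] deg 0.2
```

Emit:
{"fn": "step_arm", "kwargs": {"commands": [[[0, 0, 0.002, 0, 0, 0, -1], [0, 0, 0.004, 0, 0, 0, -1], [0, 0, 0.0055, 0, 0, 0, -1], [0, 0, 0.0055, 0, 0, 0, -1]]]}}

```text
time: 25.8
tool_pos: [0.5834, -0.0705, 0.1113]
eef_rot: [1.0, -0.002, 0.0, 0.0]
ft_force: [-0.5, 0.4, -4.0]
opening: 0.238
```

Emit:
{"fn": "step_arm", "kwargs": {"commands": [[[0, 0, 0.0007, 0, 0, 0, -1], [0, 0, 0.0014, 0, 0, 0, -1], [0, 0, 0.0014, 0, 0, 0, -1]]]}}

```text
time: 26.1
tool_pos: [0.5835, -0.0705, 0.11]
eef_rot: [1.0, -0.002, 0.0, 0.0]
ft_force: [-0.2, -0.5, -0.8]
opening: 0.233
```

Emit:
{"fn": "step_arm", "kwargs": {"commands": [[[0, 0, 0.0004, 0, 0, 0, -1], [0, 0, 0.0004, 0, 0, 0, -0.5], [0, 0, 0.0004, 0, 0, 0, -0.4], [0, 0, 0.0004, 0, 0, 0, -0.2], [0, 0, 0.0004, 0, 0, 0, 0.1], [0, 0, 0.0004, 0, 0, 0, 0.4], [0, 0, 0.0004, 0, 0, 0, 0.6], [0, 0, 0.0004, 0, 0, 0, 0.6], [0, 0, 0.0004, 0, 0, 0, 0.6]]]}}

```text
time: 27.0
tool_pos: [0.5834, -0.0705, 0.1095]
eef_rot: [1.0, -0.002, -0.0, -0.0]
ft_force: [-0.3, -0.1, -0.5]
opening: 0.804
```

Emit:
{"fn": "step_arm", "kwargs": {"commands": [[[0, 0, -0.01, 0, 0, 0, 0.6], [0, 0, -0.03, 0, 0, 0, 0.6], [0, 0, -0.06, 0, 0, 0, 0.6], [0, 0, -0.1, 0, 0, 0, 0.6], [0, 0, -0.14, 0, 0, 0, 0.6], [0, 0.05, -0.16, 0, 0, 0, 0.6], [0, 0.1, -0.16, 0, 0, 0, 0.6], [-0.02, 0.15, -0.16, 0, 0, 0, 0.6], [-0.04, 0.2, -0.16, 0, 0, 0, 0.6], [-0.06, 0.25, -0.16, 0, 0, 0, 0.6], [-0.06, 0.3, -0.16, 0, 0, 0, 0.6], [-0.06, 0.3, -0.16, 0, 0, 0, 0.6]]]}}

```text
time: 28.2
tool_pos: [0.5199, -0.376, 0.2703]
eef_rot: [1.0, -0.005, -0.0, 0.001]
ft_force: [0.1, 0.5, 0.7]
opening: 0.8
```

```bash
python3 - <<'E'
from look import *
S=avg("scene",3);T=avg("top",6)
pickle.dump((S,T),open("c5.pkl","wb"))
o=ctrl.observe();print(o["time"],o["tool_pos"],o["ft_force"],o["opening"]*85)
crop(S,300,200,190,140,4,"s14.png",20);crop(T,340,170,100,100,6,"t14.png");crop(T,270,225,60,50,12,"t14p.png")
for z in (.062,.126):print(proj(S,[.5836,-.0713,z]),proj(T,[.5836,-.0713,z]))
E
```

```text
28.65 [ 0.5228594  -0.36924198  0.26976752] [-0.10386569 -0.48403325  0.35309341] 68.06932052915828
[394.78986997 254.46154299] [385.54193156 210.56066885]
[396.39231181 242.35926818] [389.53336427 206.68987808]
```

View pics/s14.png

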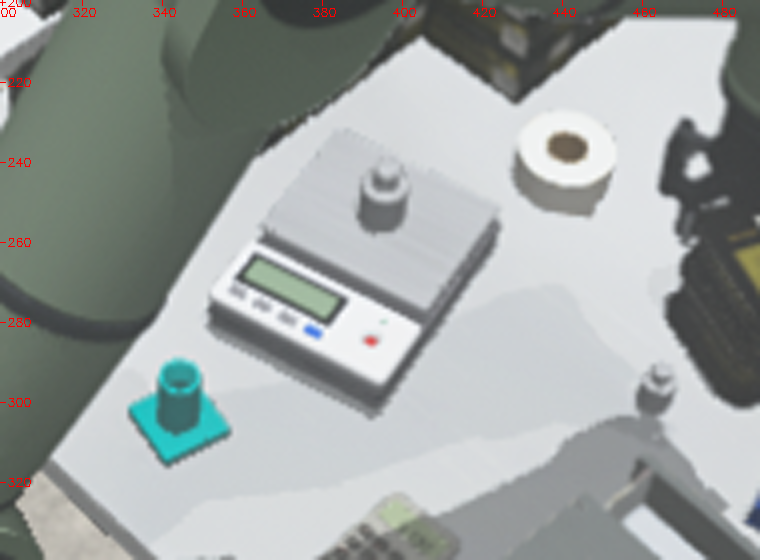

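View pics/t14.png

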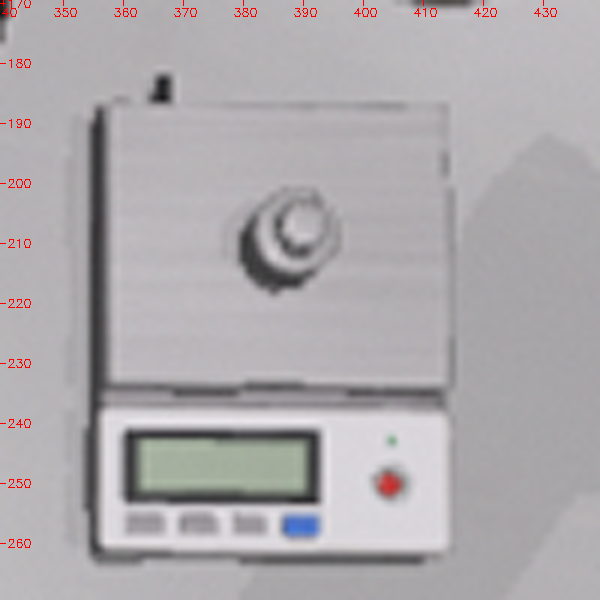

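View pics/t14p.png

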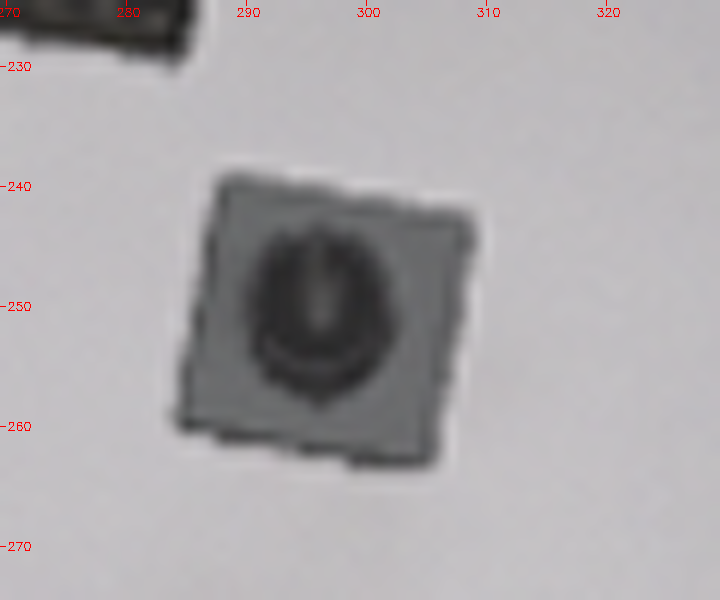

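Emit:
{"fn": "step_arm", "kwargs": {"commands": [[[0, 0.02, -0.05, 0, 0, 0, 0.6], [0.02, 0.06, -0.1, 0, 0, 0, 0.6], [0.03, 0.1, -0.1, 0, 0, 0, 0.6], [0.03, 0.125, -0.1, 0, 0, 0, 0.6], [0.03, 0.125, -0.1, 0, 0, 0, 0.6], [0.03, 0.125, -0.1, 0, 0, 0, 0.6]]]}}

```text
time: 29.25
tool_pos: [0.5521, -0.4952, 0.3687]
eef_rot: [1.0, -0.002, -0.0, -0.0]
ft_force: [-0.4, 0.1, -0.9]
opening: 0.801
```

```bash
python3 - <<'E'
from look import *
S=avg("scene",6)
crop(S,290,200,60,60,10,"s15.png")
o=ctrl.observe();print(o["time"],o["tool_pos"],o["ft_force"])
E
```

```text
29.55 [ 0.55224845 -0.49464263  0.36991221] [-0.07226959  0.67851938  0.04503576]
```

View pics/s15.png

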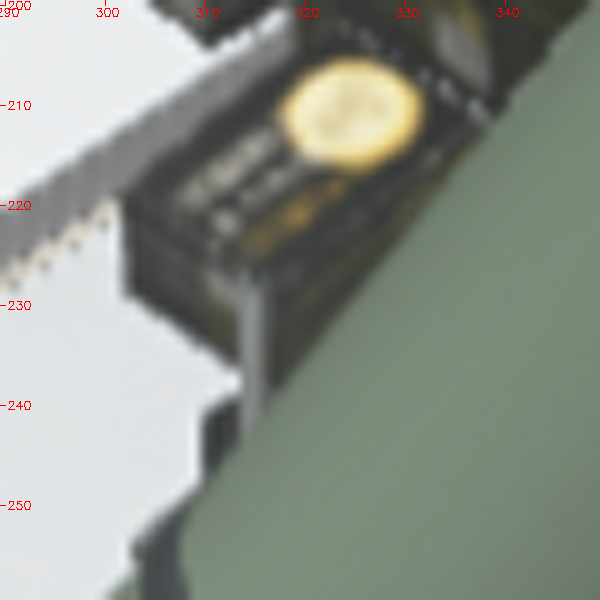

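```bash
python3 -c "
from bench import ctrl
print(ctrl.close_job())"
```

```text
the job is handed in; nothing more can be done
None
```

The job is done and handed in at about 29.6 s of the 72 s allowed; no verdict was reported.

- **Pen and button:** I gripped the pen in the black stand and pressed the red button with its tip. The force rose along the spring to about 3 N, then stiffened to 7.5 N, twice the 3.75 N the spring needs, so the button was against its stop. I held it there for about 1.3 s. Afterwards the picture showed it sprung back out.
- **Pen return:** I released the pen at the same tool height at which I had gripped it. In the last pictures it stands upright, with its top in the same place as before. The arm hid the tube's lower part in the scene view, so only the top camera shows that.
- **Weight:** I lifted the 500 g weight by its knob and lowered it until the pan carried nearly all of it, then let go. In the last pictures it stands upright, and its knob is within about half a pixel (1–2 mm) of the pan-middle target in the top view. The 200 g weight and everything else that showed are where they were, and the arm is clear.

**Readings that disagreed:**
- The scene camera put points about 3–5 mm off the top camera. I went by the top camera and by comparing the pen tip with the button in the pictures.
- The gripper read about 20 mm on the 23 mm knob, with a brief 7 N upward force as it closed. The lift showed about 4.7 N, close to the 4.9 N expected, and it did not slip.
- When I gripped the pen there was about 5 N of side force, which was gone after lifting.

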